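Clamp the race packs into the charging dock and switch it on

TASK

Load every battery pack on the bench into the charging dock, one to a lane, skids down: slide it along the lane under the hood, feeling for the hidden recess, until its front skid drops in and the pack lies level. Then push that lane's toggle clamp handle down past dead centre to its stop so the pad holds the pack. Only when all are clamped, throw the charge lever over to on; leave the other things on the bench where they are.

Things in the scene. Friction and masses are not known exactly. Their poses are not given: they have to be found in the camera images.
- pack_1_center (a point): Centre of a battery pack (two or three present, all alike): black and grey brick 120 long x 46 wide, 42 mm high, about 0.36 kg; 21 mm above its soles. x lengthwise, z up; same end for end. Its 32 mm high body stands on two cross-wise skids, each 14 mm long x 40 wide x 10 mm deep, centred 45 mm either side of the middle. Lies flat on the bench at first.
- pack_2_center (a point): Centre of a battery pack (two or three present, all alike): black and grey brick 120 long x 46 wide, 42 mm high, about 0.36 kg; 21 mm above its soles. x lengthwise, z up; same end for end. Its 32 mm high body stands on two cross-wise skids, each 14 mm long x 40 wide x 10 mm deep, centred 45 mm either side of the middle. Lies flat on the bench at first.
- pack_3_center (a point): Centre of a battery pack (two or three present, all alike): black and grey brick 120 long x 46 wide, 42 mm high, about 0.36 kg; 21 mm above its soles. x lengthwise, z up; same end for end. Its 32 mm high body stands on two cross-wise skids, each 14 mm long x 40 wide x 10 mm deep, centred 45 mm either side of the middle. Lies flat on the bench at first.
- dock: Charging dock, fixed: aluminium base with three parallel lanes, a grey hood over their far end. Origin on the bench below the mouth of the hood, middle lane; x along the lanes into the hood (away from the robot). Lanes are open on top from x = -140 mm to the mouth at x = 0, 52 mm wide between rails; the rails' flared lips rise to 25 mm above the low deck.
- step (a point): Step in the middle lane's floor (all lanes alike), 36 mm before the mouth, on the edge: before it the low deck, 12 mm above the bench; beyond it the high deck, 8 mm higher, which runs on under the hood. A pack with its leading skid on the high deck and trailing skid on the low deck rides nose-up by about 0.09 rad. The step stays between its skids.
- hood_top (a point): Middle of the hood's top near edge, 66 mm above the low deck. Tunnels below are 52 mm wide, ceiling 56 mm above the low deck. In each, unseen, a cross-wise recess 20 mm long is cut 8 mm deep in the high deck, its middle 18 to 44 mm beyond the mouth, different in each lane. A leading skid slid over it drops in: the pack then lies level and the recess's far wall stops it.
- lane_1 (a point): Centre line of the left (+y) lane at the hood's mouth, on the level of the low deck, 12 mm above the bench; x along the lane into the hood, z up; lanes 90 mm apart. A pack slides at a push of 3 to 6 N on its rear end. Seated, it lies level, its top 42 mm above this point and its centre 45 mm before the middle of the recess.
- clamp_1 (a joint): Toggle clamp handle, left (+y) lane, rad: 0 open (raised 69 degrees, leaning away over the hood), 1.2 closed at its stop (level, pointing along lane +x). Hinge across the lane, 54 mm beyond the mouth, 89 mm above the low deck. Pushed down, it swings a sprung rubber pad onto the pack 14 mm before the mouth; 4 to 8 N, dead centre at 1.1, then it holds itself.
- handle_1 (a point): Middle of the black round grip (16 mm thick, 48 mm long) of the left (+y) lane's clamp handle, 48 mm from its hinge; moves with the handle: 134 mm above the low deck when open, 89 mm when closed. The handle stays where it is left.
- lane_2 (a point): Centre line of the middle lane at the hood's mouth, on the level of the low deck, 12 mm above the bench; x along the lane into the hood, z up; lanes 90 mm apart. A pack slides at a push of 3 to 6 N on its rear end. Seated, it lies level, its top 42 mm above this point and its centre 45 mm before the middle of the recess.
- clamp_2 (a joint): Toggle clamp handle, middle lane, rad: 0 open (raised 69 degrees, leaning away over the hood), 1.2 closed at its stop (level, pointing along lane +x). Hinge across the lane, 54 mm beyond the mouth, 89 mm above the low deck. Pushed down, it swings a sprung rubber pad onto the pack 14 mm before the mouth; 4 to 8 N, dead centre at 1.1, then it holds itself.
- handle_2 (a point): Middle of the black round grip (16 mm thick, 48 mm long) of the middle lane's clamp handle, 48 mm from its hinge; moves with the handle: 134 mm above the low deck when open, 89 mm when closed. The handle stays where it is left.
- lane_3 (a point): Centre line of the right (-y) lane at the hood's mouth, on the level of the low deck, 12 mm above the bench; x along the lane into the hood, z up; lanes 90 mm apart. A pack slides at a push of 3 to 6 N on its rear end. Seated, it lies level, its top 42 mm above this point and its centre 45 mm before the middle of the recess.
- clamp_3 (a joint): Toggle clamp handle, right (-y) lane, rad: 0 open (raised 69 degrees, leaning away over the hood), 1.2 closed at its stop (level, pointing along lane +x). Hinge across the lane, 54 mm beyond the mouth, 89 mm above the low deck. Pushed down, it swings a sprung rubber pad onto the pack 14 mm before the mouth; 4 to 8 N, dead centre at 1.1, then it holds itself.
- handle_3 (a point): Middle of the black round grip (16 mm thick, 48 mm long) of the right (-y) lane's clamp handle, 48 mm from its hinge; moves with the handle: 134 mm above the low deck when open, 89 mm when closed. The handle stays where it is left.
- charge_lever (a joint): Charge lever on its grey block (70 x 50 x 25 mm, fixed to the bench to the right of the dock), rad: near 0 off (leaning to the block's -x side, towards the robot, about 29 degrees from upright), 1.0 on (leaning as far to +x, away from the robot). It turns about a level hinge 22 mm above the bench, across the block, at a push of about 1 to 2 N and stays where it is left.
- charge_lever_tip (a point): Centre of the black ball (26 mm across) at the end of the charge lever, 80 mm from the hinge, so 92 mm above the bench at either end of its swing; moves and tilts with the lever; its x axis, seen from above, points the way the lever is to be thrown.
- spray_can: Bystander, to be left alone: white spray can, 54 mm across, 170 mm tall, upright. Origin at the middle of its underside.
- glue_bottle: Bystander, to be left alone: small blue glue bottle, 28 mm across, 70 mm tall. Origin at the middle of its underside.
- screwdriver: Bystander, to be left alone: screwdriver, 170 mm long, lying. Origin at the middle of its underside.
- tape_roll: Bystander, to be left alone: roll of tape, 80 mm across, 20 mm high. Origin at the middle of its underside.
- wheel_1: Bystander, to be left alone: model car wheel lying flat, 62 mm across, 26 mm high. Origin at the middle of its underside.
- car_chassis: Bystander, to be left alone: model car chassis on four wheels, 260 x 192 mm, about 66 mm high. Origin at the middle of its underside.
- screw_jar: Bystander, to be left alone: small glass jar, 60 mm across, 60 mm high. Origin at the middle of its underside.

How it is judged:
By the outcome, as a careful person would: the job done as asked, in the order asked, and still so for the second after the job is handed in, with the robot touching nothing.
Of pack_1, pack_2, pack_3 only 2 to 3 are there at a start; the rules pass over those that are not, and their reading is None.
At some moment in a run one of pack_1, pack_2, pack_3 may be knocked a few centimetres aside while the robot is not near it.
Once in a run the grip may slacken for a moment while it holds something.
It also fails if it takes over 210 s, if anything falls off the work surface, if the arm or the gripper's body presses on something with over 40 N, if the wrist force passes 120 N, or if a joint passes its speed limit or range.

ROBOT

A 6-joint arm with a two-finger parallel gripper is mounted at the origin on the work surface. World frame = base frame: x ahead of the robot, y to its left, z up, the work surface at z = 0. Lengths are in m, angles in degrees, forces in N, time in s.
With the tool pointing down it reaches from about 0.3 to 0.825 m from the base axis. Payload 5.4 kg.
Tool frame: the origin (TCP) lies at the very end of the fingers, on their centre line; the grasp point (between the pads) lies 19 mm behind it (ctrl.pinch_z is the distance from the TCP to the grasp point, in m); z points along the fingers, y is the line along which they close (so a half turn about z gives the same grasp; the last joint's range is limited). The gripper opens to 92 mm and grips with 3 to 60 N. Pads are 20 mm wide; open, the fingers measure 128 mm over their backs; the gripper's body (75 mm by 189 mm) begins 69 mm behind the grasp point.
Start: joints at [61.415, 9.076, 91.501, -0, 79.423, -12.038], TCP at [0.164, 0.551, 0.181] pointing down, gripper open.
Joint ranges: [-166.64, 166.64], [-54.1, 131.32], [10.49, 154.53], [-73.88, 253.88], [9.74, 151.15], [-171.62, 171.62]. Speed limits (degrees/s): [147.25, 147.25, 180, 180, 180, 180].

INTERFACE

Orientations are given as [roll, pitch, yaw] about the fixed x, y, z axes, in that order (R = Rz(yaw) Ry(pitch) Rx(roll)).
In Python, from station import ctrl gives the robot as it stands.
- The arm moves only by the shell command python3 -m pendant 'ROWS'. ROWS is a JSON object of lists of equal length, an entry for each row: "delta_pos": the shift along the world's x, y, z in m, a list of three; "delta_rot": the turn, a rotation vector about the world's x, y, z in rad, a list of three; "jaw": the opening, from -1 (shut) to 1 (fully open), so that 0 is half open. A call has 1 to 12 rows; each row shifts and turns the commanded pose from where the row before left it; what a row does not reach is not made up. A row lasts 1/10 s, in which the tool goes at most 50 mm and 8.59 degrees, less where a joint would pass 70% of its speed; a pose out of reach is approached as far as the arm can. A call is refused whole if a number of a shift passes 0.05 or a number of a turn 0.15, either way. A call with a gripper value outside its range is refused whole. The fingers move at their own pace and stop on an object; the grip force is fixed at half the most. Time passes only in rows, so rows that do not move let the fingers close. It gives the time, the measured TCP pose, the force, the opening and the grip force at its end, in the units of the state.
- ctrl.get_state(): the state, without advancing time (a new reading comes with each control period).
- ctrl.capture(name): name is "side" or "top"; returns (picture, depth): 420x560x3 uint8, red, green, blue; 420x560 float32, m along the optical axis (not along the pixel's ray), 0 where there is no reading.
- ctrl.get_calibration(name): a dict with "mtx" (3x3 intrinsics, pixels), "k1" (the pictures are not rectified: a ray, as slopes to the right and down, at radius r is drawn at 1 + k1 r^2 times it, then the intrinsics apply), "position" and "orientation" of the camera in the world. Camera axes: x right, y up, looking along -z (the intrinsics and any distortion apply to the point x, -y, -z); pixel columns grow to the right and rows downward; lengths in m; the calibration is good to about 2 mm. A picture is of the moment at which its call begins. get_calibration takes no time and is no camera call.
- ctrl.close_job(): hands the job in; it is judged then, once.
Trained networks look in the newest picture that a camera, given by its name, has taken for a name from the list of things; names that differ only in an ending like _2 or _b are one class to them, and where a whole thing is asked for, a point or a joint stands for the part that bears it (a point fixed in the world has none). Each returns a list of dicts, best first, with "conf" (0 to 1); they miss things now and then, are a little off and sometimes report something else, mostly with a low value. They report only what shows in the picture. A call takes as long as a camera call.
- ctrl.look_for(label, camera): "rect" ([left, top, right, bottom] in pixels, round what is visible of it).
- ctrl.landmark_of(label, camera): "uv" ([column, row] in pixels: a listed point, or the origin of a listed thing).
The state is a dict: "clock": time; "qpos": joint angles; "joint_vel": joint speeds; "tau": joint torques, N m; "eef_pos": TCP position; "ee_rot": TCP orientation; "force": force on the tool from outside, world axes, zero at the start; "torque": the same for the moment, N m; "width": finger opening in m; "grasp_force": force on a finger pad.
Only numpy, scipy, OpenCV 4.12 (cv2) and the standard library are available. Lean on these libraries where they do the work, as an engineer would, in place of code of your own. Each camera call takes 0.05 s, during which the arm holds its last target. There are 200 camera calls.

## Working session

There is one attempt and no reset: what is moved stays moved. The work goes in short steps, Python scripts to look and compute and a shell command to move; the robot and the scene stay as the last step left them, time stands still between calls to the robot, and variables do not carry over. Pictures are saved under pics/ and viewed, at most 14 in all, crops included, and the job is handed in when it is done.

```bash
mkdir -p pics; cat > h.py <<'E'
import numpy as np, cv2
from scipy.spatial.transform import Rotation as R
from station import ctrl
def cam(n):
    c=ctrl.get_calibration(n); o=np.array(c["orientation"],float)
    Rm=o if o.shape==(3,3) else R.from_euler('xyz',o,degrees=True).as_matrix()
    return np.array(c["mtx"]),c["k1"],np.array(c["position"]),Rm
def ray(n,uv):
    K,k1,p,Rm=cam(n)
    a=cv2.undistortPoints(np.array([[uv]],float),K,np.array([k1,0,0,0.]))[0,0]
    return p,Rm@np.array([a[0],-a[1],-1.])
def onz(n,uv,z):
    p,d=ray(n,uv); return p+d*(z-p[2])/d[2]
def ond(n,uv,dep):
    p,d=ray(n,uv); return p+d*dep
def proj(n,P):
    K,k1,p,Rm=cam(n); q=Rm.T@(np.array(P)-p); x,y=q[0]/-q[2],-q[1]/-q[2]; s=1+k1*(x*x+y*y)
    return K[0,0]*x*s+K[0,2],K[1,1]*y*s+K[1,2]
def cloud(n,dep):
    K,k1,p,Rm=cam(n); h,w=dep.shape; u,v=np.meshgrid(np.arange(w),np.arange(h))
    a=cv2.undistortPoints(np.stack([u,v],-1).reshape(-1,1,2).astype(float),K,np.array([k1,0,0,0.])).reshape(h,w,2)
    d=np.stack([a[...,0],-a[...,1],-np.ones((h,w))],-1)@Rm.T
    return p+d*dep[...,None]
E
python3 - <<'E'
from h import *
for n in("top","side"):
    im,d=ctrl.capture(n); cv2.imwrite(f"pics/{n}0.png",im[...,::-1]); np.save(n+"d.npy",d)
    print(n,ctrl.get_calibration(n))
    for l in("pack_1_center","step","hood_top","lane_1","handle_1","charge_lever_tip"):
        for r in ctrl.landmark_of(l,n):
            u,v=map(int,np.round(r["uv"])); dd=d[min(v,419),min(u,559)]
            print(l,round(r["conf"],2),u,v,ond(n,r["uv"],dd).round(3))
    for r in ctrl.landmark_of("dock",n): print("dock",r,onz(n,r["uv"],0).round(3))
print(ctrl.get_state())
E
```

```text
top {'mtx': array([[500.1633057 ,   0.        , 283.81317903],
       [  0.        , 500.1633057 , 207.22026835],
       [  0.        ,   0.        ,   1.        ]]), 'k1': -0.020349520422392194, 'position': array([ 0.21904988, -0.04878554,  1.56302125]), 'orientation': array([ 11.55129043,   0.27056451, -87.73115713])}
pack_1_center 0.61 158 218 [0.479 0.36  0.042]
pack_1_center 0.61 202 185 [0.591 0.229 0.038]
step 0.84 288 204 [ 0.547 -0.042  0.011]
step 0.35 213 232 [0.443 0.187 0.036]
step 0.2 352 283 [ 0.306 -0.244  0.029]
hood_top 0.81 284 183 [ 0.598 -0.028  0.081]
hood_top 0.48 420 193 [ 0.586 -0.449  0.059]
lane_1 0.89 312 194 [ 0.581 -0.115  0.022]
lane_1 0.84 258 190 [0.585 0.056 0.022]
lane_1 0.78 284 196 [ 0.569 -0.028  0.017]
lane_1 0.7 380 247 [ 0.409 -0.315  0.105]
handle_1 0.64 317 162 [ 0.646 -0.123  0.153]
handle_1 0.37 258 158 [0.651 0.05  0.154]
charge_lever_tip 0.51 379 246 [ 0.413 -0.315  0.101]
charge_lever_tip 0.23 284 192 [ 0.582 -0.027  0.019]
dock {'uv': [287.9, 193.7], 'conf': 0.82} [ 0.583 -0.04   0.   ]
side {'mtx': array([[437.19194311,   0.        , 
[... 923 characters left out ...]
'conf': 0.83} [ 0.591 -0.039  0.   ]
{'clock': 0.8, 'qpos': array([ 6.14146510e+01,  9.07452188e+00,  9.15011297e+01, -9.56791491e-04,
        7.94241680e+01, -1.20372054e+01]), 'joint_vel': array([-0.10242248, -0.07151685,  0.14268844, -0.02632166, -0.12735219,
        0.02647165]), 'tau': array([ 3.77179067e-04, -3.85530210e+01, -3.22359073e+01,  7.02450145e-02,
        3.02785810e-02,  7.18682458e-06]), 'eef_pos': array([0.1637829 , 0.55116157, 0.18101425]), 'ee_rot': array([-1.79999980e+02,  9.57489449e-04,  1.63452032e+02]), 'force': array([-0.72713356,  0.33871606,  0.05351681]), 'torque': array([-0.02415184, -0.0221701 , -0.00644979]), 'grasp_force': 0.0, 'width': 0.09195697048957355}
```

View pics/top0.png

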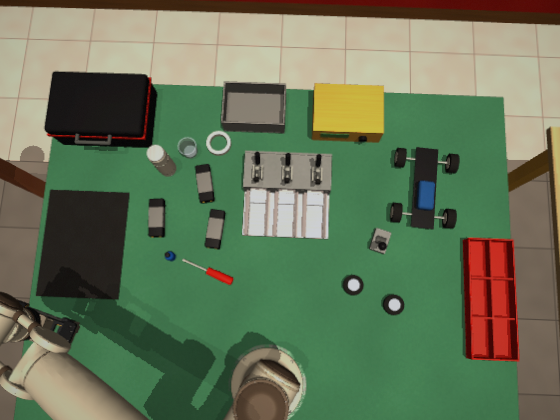

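View pics/side0.png

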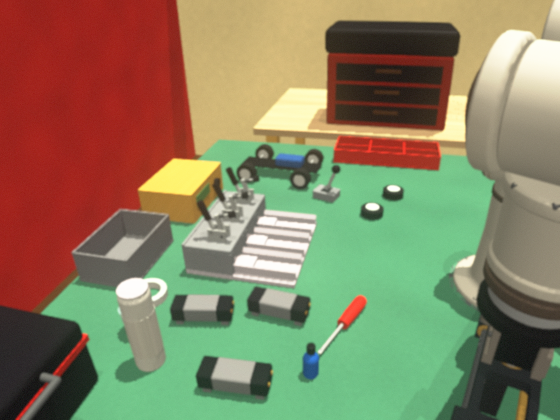

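The top picture shows three packs at (156,218), (204,183) and (215,229), the dock around (287,195), and the lever at (380,243). All three clamps are open. Next I'll fit the poses from the depth.

```bash
cat >> h.py <<'E'
def packs(n="top",d=None,lo=.030,hi=.055,box=(.3,.75,.08,.5)):
    if d is None: im,d=ctrl.capture(n)
    C=cloud(n,d); m=(C[...,2]>lo)&(C[...,2]<hi)&(d>0)&(C[...,0]>box[0])&(C[...,0]<box[1])&(C[...,1]>box[2])&(C[...,1]<box[3])
    k,L=cv2.connectedComponents(m.astype(np.uint8))
    for i in range(1,k):
        P=C[L==i]
        if len(P)<150: continue
        (c,s,a)=cv2.minAreaRect((P[:,:2]*1000).astype(np.float32))
        if s[0]<s[1]: a+=90
        print("blob",len(P),np.round(c,1),np.round(s,1),"long axis yaw",round((a+90)%180-90,1),"z",np.median(P[:,2]).round(4))
E
python3 - <<'E'
from h import *
d=np.load("topd.npy"); packs("top",d)
C=cloud("top",d)
def box(l,h,b,t=""):
    print(t); packs("top",d,l,h,b)
box(.065,.095,(.5,.75,-.25,.12),"hood")
box(.008,.05,(.4,.75,-.25,.085),"dock base")
box(.015,.035,(.36,.46,-.38,-.26),"lever block")
box(.075,.13,(.36,.48,-.38,-.26),"ball")
box(.11,.2,(.6,.7,-.2,.09),"handles")
P=C[(C[...,2]>.075)&(C[...,0]>.36)&(C[...,0]<.48)&(C[...,1]<-.26)&(C[...,1]>-.38)]
print(len(P),P.mean(0),P.max(0))
for y in(.13,.05,-.04,-.13,):
  P=C[(C[...,2]>.12)&(C[...,2]<.2)&(C[...,0]>.55)&(C[...,0]<.75)&(abs(C[...,1]-y)<.04)]
  if len(P): print(y,len(P),P.mean(0).round(3),P.max(0).round(3),P.min(0).round(3))
im=cv2.imread("pics/top0.png")[140:250,130:410]; cv2.imwrite("pics/crop.png",cv2.resize(im,None,fx=2.85,fy=2.85,interpolation=cv2.INTER_CUBIC))
E
```

```text
blob 553 [599.5 226.6] [122.8  47.4] long axis yaw 11.6 z 0.0407
blob 542 [482.2 366.6] [119.3  44.1] long axis yaw 4.7 z 0.0406
blob 588 [455.2 183.6] [ 47.  120.1] long axis yaw -4.9 z 0.0406
hood
blob 2596 [639.  -34.7] [270.3 118.6] long axis yaw 89.6 z 0.0768
dock base
blob 3363 [518.5 -42.1] [254.  155.2] long axis yaw 89.8 z 0.0154
lever block
blob 221 [ 435.2 -330. ] [51.6 62.3] long axis yaw -16.2 z 0.0251
ball
handles
63 [ 0.41154378 -0.32156583  0.10441518] [ 0.42488374 -0.309867    0.11808462]
0.05 139 [0.627 0.055 0.147] [0.666 0.063 0.17 ] [0.582 0.047 0.12 ]
-0.04 132 [ 0.627 -0.035  0.147] [ 0.667 -0.028  0.174] [ 0.581 -0.043  0.121]
-0.13 132 [ 0.628 -0.124  0.147] [ 0.668 -0.117  0.171] [ 0.581 -0.133  0.122]
```

View pics/crop.png

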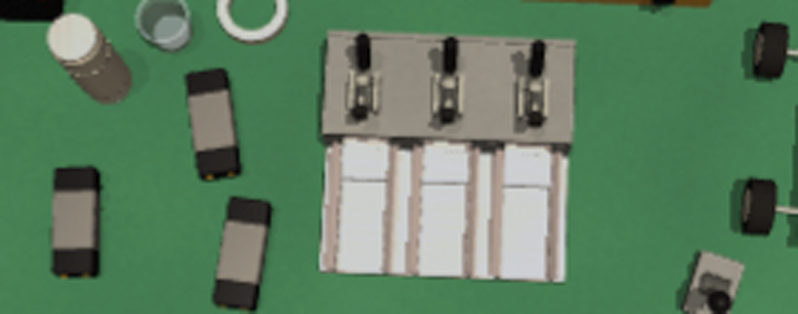

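The crop shows the dock nearly square to the world, with the mouth at x≈0.581 and lane centres at y≈.055, -.035 and -.125. The pack outlines agree with the depth fit. I'll move over the pack at (.455,.184) first.

```bash
python3 -m pendant '{"delta_pos":[[0.029,-0.0367,0],[0.029,-0.0367,0],[0.029,-0.0367,0],[0.029,-0.0367,0],[0.029,-0.0367,0],[0.029,-0.0367,0],[0.029,-0.0367,0],[0.029,-0.0367,-0.02],[0.029,-0.0367,-0.03],[0.03,-0.0367,-0.03],[0,0,0]],"delta_rot":[[0,0,0.02],[0,0,0.02],[0,0,0.02],[0,0,0.02],[0,0,0.02],[0,0,0.02],[0,0,0.02],[0,0,0.02],[0,0,0.02],[0,0,0.02],[0,0,0]],"jaw":[1,1,1,1,1,1,1,1,1,1,1]}'
python3 - <<'E'
from h import *
C=cloud("top",np.load("topd.npy"))
P=C[(C[...,2]>.15)&(C[...,2]<.2)&(C[...,0]>.5)&(C[...,0]<.75)&(C[...,1]>.2)&(C[...,1]<.45)]
print("can top",len(P),P.min(0).round(3),P.max(0).round(3))
E
```

```text
clock: 1.9
eef_pos: [0.448, 0.1884, 0.1042]
ee_rot: [-179.9, -0.3, 174.6]
force: [-0.5, 0.8, -0.6]
width: 0.0915
grasp_force: 0.0
can top 262 [0.624 0.327 0.15 ] [0.676 0.376 0.175]
```

```bash
python3 -m pendant '{"delta_pos":[[0,0,0],[0,0,-0.03],[0,0,-0.03],[0,0,-0.015],[0,0,0],[0,0,0],[0,0,0],[0,0,0],[0,0,0],[0,0,0]],"delta_rot":[[0,0,0],[0,0,0],[0,0,0],[0,0,0],[0,0,0],[0,0,0],[0,0,0],[0,0,0],[0,0,0],[0,0,0]],"jaw":[1,1,1,1,1,-1,-1,-1,-1,-1]}'
```

```text
clock: 2.9
eef_pos: [0.4485, 0.1925, 0.0331]
ee_rot: [180.0, 0.1, 174.9]
force: [0.5, -0.4, 0.1]
width: 0.0545
grasp_force: 0.0
```

```bash
python3 -m pendant '{"delta_pos":[[0,0,-0.0065],[0,0,0],[0,0,0],[0,0,0],[0,0,0],[0,0,0]],"delta_rot":[[0,0,0],[0,0,0],[0,0,0],[0,0,0],[0,0,0],[0,0,0]],"jaw":[0.3,-1,-1,-1,-1,-1]}'
```

```text
clock: 3.5
eef_pos: [0.4482, 0.1925, 0.0262]
ee_rot: [180.0, 0.0, 174.9]
force: [-0.8, 0.1, 0.2]
width: 0.0217
grasp_force: 0.0
```

```bash
python3 - <<'E'
from h import *
im,d=ctrl.capture("side"); cv2.imwrite("pics/s1.png",im[...,::-1]); print(ctrl.get_state()["width"])
packs("side",d); packs("top")
E
```

```text
0.017862403771612766
blob 475 [632.2  97. ] [137.8  18.1] long axis yaw 6.3 z 0.0419
blob 1077 [457.8 184.2] [ 48.2 119.2] long axis yaw -4.9 z 0.0427
blob 1209 [602.  227.9] [121.   45.5] long axis yaw 11.5 z 0.0422
blob 320 [644.5 363.9] [53.5 27.3] long axis yaw 39.7 z 0.043
blob 224 [368.7 320.4] [26.7 21.7] long axis yaw 14.0 z 0.0442
blob 1940 [485.2 368.9] [120.8  47.5] long axis yaw 4.3 z 0.0422
blob 487 [720.1 456.4] [ 6.2 86.8] long axis yaw -88.6 z 0.0427
blob 388 [613.4 229.3] [91.8 46.9] long axis yaw 11.1 z 0.0402
blob 485 [482.3 368.5] [119.   42.5] long axis yaw 7.0 z 0.0408
```

View pics/s1.png

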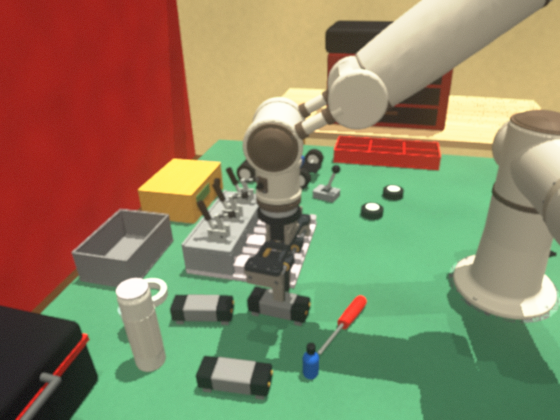

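```bash
python3 - <<'E'
from h import *
im=cv2.imread("pics/s1.png")[220:340,210:350]; cv2.imwrite("pics/c2.png",cv2.resize(im,None,fx=4.5,fy=4.5,interpolation=cv2.INTER_CUBIC))
s=ctrl.get_state(); print(s["width"],s["eef_pos"],s["grasp_force"],s["clock"])
print(proj("side",s["eef_pos"]))
E
```

```text
0.013905273743093444 [0.44816335 0.19247607 0.02617541] 0.0 3.6
(np.float64(282.4202474175459), np.float64(308.1029760845966))
```

View pics/c2.png

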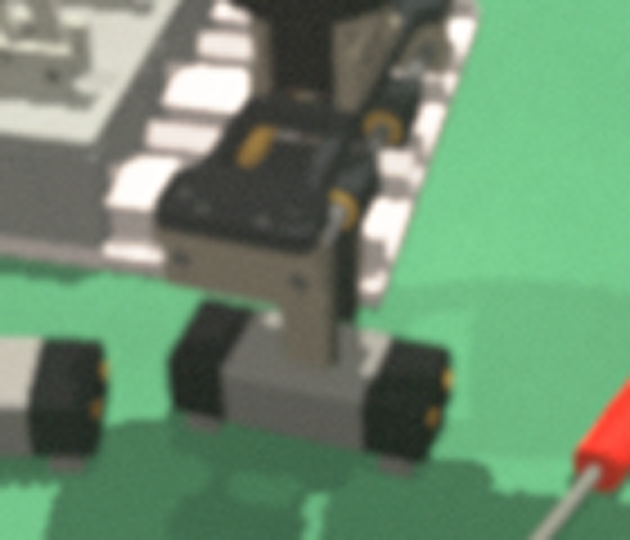

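```bash
python3 - <<'E'
from h import *
im,d=ctrl.capture("side"); C=cloud("side",d); s=ctrl.get_state(); print(s["width"],s["force"],s["eef_pos"])
for v in range(272,312,3): print(v,C[v,279].round(3),im[v,279], C[v,290].round(3))
E
```

```text
0.009991422383713526 [ 0.40752477 -0.3410132  -0.61104497] [0.44816696 0.19246363 0.02617221]
272 [0.427 0.284 0.187] [54 58 52] [0.457 0.089 0.035]
275 [0.427 0.284 0.181] [79 76 67] [0.457 0.088 0.027]
278 [0.426 0.287 0.178] [104  99  84] [0.457 0.087 0.017]
281 [0.428 0.281 0.167] [109 102  87] [0.457 0.088 0.01 ]
284 [0.428 0.281 0.161] [104  99  85] [0.455 0.099 0.011]
287 [0.429 0.278 0.152] [106  99  85] [ 0.456  0.095 -0.001]
290 [0.448 0.213 0.089] [104 100  84] [0.453 0.108 0.002]
293 [0.448 0.213 0.082] [104  98  85] [0.438 0.168 0.046]
296 [0.448 0.212 0.074] [102  98  83] [0.437 0.173 0.043]
299 [0.448 0.213 0.067] [103 102  88] [0.435 0.183 0.044]
302 [0.454 0.195 0.043] [107 106  98] [0.433 0.191 0.043]
305 [0.452 0.204 0.044] [108 107  99] [0.431 0.2   0.044]
308 [0.451 0.207 0.039] [97 96 89] [0.429 0.206 0.042]
311 [0.451 0.208 0.032] [93 96 86] [0.429 0.207 0.035]
```

```bash
python3 -m pendant '{"delta_pos":[[0.007,-0.008,0],[0,0,0],[0,0,0],[0,0,0],[0,0,0],[0,0,0],[0,0,0],[0,0,0],[0,0,0],[0,0,0]],"delta_rot":[[0,0,0],[0,0,0],[0,0,0],[0,0,0],[0,0,0],[0,0,0],[0,0,0],[0,0,0],[0,0,0],[0,0,0]],"jaw":[1,1,1,1,1,1,1,1,1,1]}'
python3 - <<'E'
from h import *
im,d=ctrl.capture("side"); C=cloud("side",d); s=ctrl.get_state(); print(ctrl.pinch_z,s["width"],s["force"],s["eef_pos"],s["qpos"])
x,y,z=s["eef_pos"]
m=(d>0)&(abs(C[...,0]-x)<.03)&(C[...,1]>y-.08)&(C[...,1]<y+.08)&(C[...,2]>.0)&(C[...,2]<.12)&(abs(C[...,1]-y)>.03)
P=C[m&(abs(C[...,1]-y-.055)<.015)]; print("finger pts near",len(P),P.min(0).round(3),P.max(0).round(3))
for lo in np.arange(.0,.12,.01):
    Q=P[(P[:,2]>=lo)&(P[:,2]<lo+.01)]
    if len(Q): print(lo.round(2),len(Q),Q.min(0).round(3),Q.max(0).round(3))
E
```

```text
clock: 4.65
eef_pos: [0.4551, 0.1845, 0.0261]
ee_rot: [-180.0, -0.0, 174.9]
force: [0.8, -0.7, -0.8]
width: 0.0877
grasp_force: 0.0
0.0187 0.09093502857264024 [ 0.52826682 -0.04528127 -0.24646234] [0.45509892 0.18449138 0.02611112] [ 7.93464978e+00  7.31087505e+00  1.12408181e+02  3.02397244e-04
  6.02803050e+01 -7.69803791e+01]
finger pts near 488 [0.425 0.225 0.   ] [0.485 0.254 0.12 ]
0.0 201 [0.425 0.225 0.   ] [0.485 0.254 0.003]
0.05 1 [0.451 0.227 0.059] [0.451 0.227 0.059]
0.06 28 [0.45  0.228 0.061] [0.47  0.244 0.07 ]
0.07 44 [0.451 0.231 0.07 ] [0.47  0.244 0.079]
0.08 51 [0.45 0.23 0.08] [0.471 0.245 0.09 ]
0.09 53 [0.45  0.231 0.09 ] [0.472 0.245 0.1  ]
0.1 56 [0.45  0.228 0.1  ] [0.471 0.246 0.11 ]
0.11 54 [0.45 0.23 0.11] [0.472 0.247 0.12 ]
```

```bash
python3 -m pendant '{"delta_pos":[[0,0,-0.01],[0,0,-0.01],[0,0,-0.003],[0,0,-0.003],[0,0,0]],"delta_rot":[[0,0,0],[0,0,0],[0,0,0],[0,0,0],[0,0,0]],"jaw":[1,1,1,1,1]}'
python3 -m pendant '{"delta_pos":[[0,0,-0.003],[0,0,0]],"delta_rot":[[0,0,0],[0,0,0]],"jaw":[1,1]}'
```

```text
clock: 5.2
eef_pos: [0.4546, 0.1844, -0.0005]
ee_rot: [-180.0, -0.1, 174.9]
force: [0.2, -0.1, -0.6]
width: 0.092
grasp_force: 0.0
clock: 5.4
eef_pos: [0.455, 0.1845, -0.003]
ee_rot: [-180.0, -0.0, 174.9]
force: [-0.4, 0.3, 0.3]
width: 0.0915
grasp_force: 0.0
```

Nothing touches at a reported z of 0, so the reported z reads about 35 mm low. The depth image agrees, so I'll use real tip = reported + 35 mm.

```bash
python3 -m pendant '{"delta_pos":[[0,0,-0.006],[0,0,0],[0,0,0],[0,0,0],[0,0,0],[0,0,0],[0,0,0],[0,0,0],[0,0,0],[0,0,0]],"delta_rot":[[0,0,0],[0,0,0],[0,0,0],[0,0,0],[0,0,0],[0,0,0],[0,0,0],[0,0,0],[0,0,0],[0,0,0]],"jaw":[1,1,-1,-1,-1,-1,-1,-1,-1,-1]}'
python3 - <<'E'
from h import *
im,d=ctrl.capture("side"); C=cloud("side",d); s=ctrl.get_state(); print(s["width"],s["grasp_force"],s["eef_pos"])
x,y,z=s["eef_pos"]
P=C[(d>0)&(abs(C[...,0]-x)<.009)&(C[...,1]>y+.032)&(C[...,1]<y+.05)&(C[...,2]>.008)&(C[...,2]<.1)]
print("tip",np.sort(P[:,2])[:8].round(4)); packs("side",d,.03,.05)
E
```

```text
clock: 6.4
eef_pos: [0.4551, 0.1843, -0.0088]
ee_rot: [-180.0, 0.0, 174.9]
force: [0.6, -2.0, 0.3]
width: 0.0458
grasp_force: 30.0
0.045970367806663866 29.999935626983643 [ 0.4551319   0.18424961 -0.0088298 ]
tip [0.0296 0.03   0.0304 0.0309 0.031  0.0319 0.0322 0.0325]
blob 410 [620.2  95.4] [161.8  21. ] long axis yaw 7.4 z 0.039
blob 902 [458.1 188.8] [122.2  68.5] long axis yaw 11.8 z 0.0425
blob 1210 [601.7 227.6] [119.9  47.4] long axis yaw 12.9 z 0.0422
blob 254 [643.8 365.4] [53.  25.3] long axis yaw 38.7 z 0.0401
blob 189 [368.7 320.9] [26.7 21.6] long axis yaw 11.6 z 0.0424
blob 1954 [484.9 369.1] [120.1  49.1] long axis yaw 3.4 z 0.0422
blob 386 [720.3 456.7] [ 5.9 86.2] long axis yaw -88.8 z 0.0403
```

```bash
python3 -m pendant '{"delta_pos":[[0,0,0.02],[0,0,0.02],[0,0,0.02],[0,-0.03,0],[0.01,-0.031,0],[0.01,-0.031,0],[0.01,-0.031,0],[0.01,-0.031,0],[0.01,-0.031,0],[0.01,-0.031,0],[0.006,-0.031,0]],"delta_rot":[[0,0,0],[0,0,0],[0,0,0],[0,0,0.01],[0,0,0.01],[0,0,0.01],[0,0,0.01],[0,0,0.01],[0,0,0.01],[0,0,0.01],[0,0,0.014]],"jaw":[-1,-1,-1,-1,-1,-1,-1,-1,-1,-1,-1]}'
python3 - <<'E'
from h import *
d=np.load("topd.npy"); C=cloud("top",d)
for x0 in(.46,.49,.52):
    m=(d>0)&(abs(C[...,0]-x0)<.012)&(abs(C[...,1]+.035)<.15)
    P=C[m]; b=np.arange(-.18,.12,.004); i=np.digitize(P[:,1],b)
    print(x0,[(round(b[k-1]*1000)+2,round(np.median(P[i==k,2])*1000)) for k in range(1,len(b)) if (i==k).any()])
E
```

```text
clock: 7.55
eef_pos: [0.5208, -0.0634, 0.0502]
ee_rot: [179.9, -0.1, 179.7]
force: [-0.1, 0.2, -3.7]
width: 0.0457
grasp_force: 30.0
0.46 [(-178, -1), (-174, 1), (-170, 1), (-166, 11), (-162, 17), (-158, 31), (-154, 32), (-150, 19), (-146, 10), (-142, 11), (-138, 12), (-134, 10), (-130, 10), (-126, 11), (-122, 9), (-118, 13), (-114, 11), (-110, 12), (-106, 13), (-102, 13), (-98, 28), (-94, 30), (-90, 35), (-86, 11), (-82, 13), (-78, 10), (-74, 12), (-70, 29), (-66, 33), (-62, 28), (-58, 12), (-54, 13), (-50, 9), (-46, 10), (-42, 11), (-38, 12), (-34, 11), (-30, 10), (-26, 14), (-22, 12), (-18, 10), (-14, 9), (-10, 11), (-6, 28), (-2, 33), (2, 35), (6, 10), (10, 12), (14, 12), (18, 14), (22, 35), (26, 29), (30, 27), (34, 13), (38, 12), (42, 11), (46, 7), (50, 12), (54, 9), (58, 10), (62, 7), (66, 12), (70, 12), (74, 10), (78, 12), (82, 22), (86, 32), (90, 32), (94, 24), (98, 11), (102, 3), (106, 0), (110, 0), (114, -2)]
0.49 [(-178, -1), (-174, -2), (-170, 0), (-166, 9), (-162, 15), (-158, 35), (-154, 31), (-150, 21), (-146, 12), (-142, 15), (-138, 11), (-134, 11), (-130, 11), (-126, 
[... 723 characters left out ...]
14), (-146, 9), (-142, 11), (-138, 9), (-134, 12), (-130, 8), (-126, 12), (-122, 12), (-118, 9), (-114, 9), (-110, 10), (-106, 12), (-102, 11), (-98, 15), (-94, 35), (-90, 36), (-86, 11), (-82, 12), (-78, 12), (-74, 11), (-70, 8), (-66, 32), (-62, 29), (-58, 11), (-54, 10), (-50, 9), (-46, 11), (-42, 12), (-38, 9), (-34, 8), (-30, 10), (-26, 13), (-22, 11), (-18, 10), (-14, 10), (-10, 16), (-6, 30), (-2, 36), (2, 36), (6, 8), (10, 11), (14, 9), (18, 11), (22, 32), (26, 34), (30, 26), (34, 12), (38, 11), (42, 13), (46, 13), (50, 10), (54, 8), (58, 13), (62, 11), (66, 12), (70, 9), (74, 12), (78, 12), (82, 20), (86, 30), (90, 32), (94, 10), (98, 12), (102, -4), (106, -4), (110, -5), (114, -3)]
```

```bash
python3 -m pendant '{"delta_pos":[[0,0,0],[0,0,0]],"delta_rot":[[0,-0.045,0],[0,-0.045,0]],"jaw":[-1,-1]}'
```

```text
clock: 7.75
eef_pos: [0.5205, -0.063, 0.0499]
ee_rot: [179.9, 5.1, 179.6]
force: [0.0, -0.2, -3.0]
width: 0.0456
grasp_force: 30.0
```

```bash
python3 -m pendant '{"delta_pos":[[0,-0.03,0],[0,-0.031,0],[0,0,-0.015],[0,0,-0.015],[0,0,0],[0,0,0]],"delta_rot":[[0,0,0],[0,0,0],[0,0,0],[0,0,0],[0,0,0],[0,0,0]],"jaw":[-1,-1,-1,-1,-1,-1]}'; python3 -m pendant '{"delta_pos":[[0,0,-0.005],[0,0,-0.003],[0,0,0]],"delta_rot":[[0,0,0],[0,0,0],[0,0,0]],"jaw":[-1,-1,-1]}'
```

```text
clock: 8.35
eef_pos: [0.5203, -0.1229, 0.0204]
ee_rot: [179.9, 5.1, 179.7]
force: [-0.7, -1.3, -3.4]
width: 0.0458
grasp_force: 30.0
clock: 8.65
eef_pos: [0.5209, -0.1233, 0.0129]
ee_rot: [180.0, 5.1, 179.7]
force: [1.1, 0.1, -4.2]
width: 0.0459
grasp_force: 30.0
```

```bash
python3 -m pendant '{"delta_pos":[[0,-0.0005,-0.003],[0,0,0]],"delta_rot":[[0,0,0],[0,0,0]],"jaw":[-1,-1]}';python3 -m pendant '{"delta_pos":[[0,0,-0.002],[0,0,0]],"delta_rot":[[0,0,0],[0,0,0]],"jaw":[-1,-1]}'
```

```text
clock: 8.85
eef_pos: [0.521, -0.124, 0.0099]
ee_rot: [180.0, 5.1, 179.7]
force: [0.1, -0.9, -3.2]
width: 0.046
grasp_force: 30.0
clock: 9.05
eef_pos: [0.521, -0.124, 0.0079]
ee_rot: [180.0, 5.1, 179.7]
force: [0.1, 0.2, -3.6]
width: 0.0458
grasp_force: 30.0
```

```bash
python3 -m pendant '{"delta_pos":[[0,0,-0.002],[0,0,0],[0,0,0],[0,0,0],[0,0,0]],"delta_rot":[[0,0,0],[0,0,0],[0,0,0],[0,0,0],[0,0,0]],"jaw":[-1,-1,0.3,0.3,0.3]}'
python3 -m pendant '{"delta_pos":[[0,0,0.03],[0,0,0.03],[-0.03,0,0],[-0.03,0,0],[-0.03,0,0],[0,0,0]],"delta_rot":[[0,0.045,0],[0,0.045,0],[0,0,0],[0,0,0],[0,0,0],[0,0,0]],"jaw":[0.3,0.3,-1,-1,-1,-1]}'
python3 - <<'E'
from h import *
im,d=ctrl.capture("side"); cv2.imwrite("pics/s3.png",cv2.resize(im[170:300,170:350],None,fx=4,fy=4,interpolation=cv2.INTER_CUBIC)[...,::-1])
packs("top",None,.045,.07,(.42,.6,-.2,.1))
E
```

```text
clock: 9.55
eef_pos: [0.5216, -0.1243, 0.0064]
ee_rot: [-180.0, 5.2, 179.7]
force: [-0.1, 0.4, 0.1]
width: 0.0598
grasp_force: 0.0
clock: 10.15
eef_pos: [0.4282, -0.1232, 0.0652]
ee_rot: [179.9, -0.1, 179.7]
force: [-0.1, 0.4, -0.7]
width: 0.0297
grasp_force: 0.0
```

View pics/s3.png

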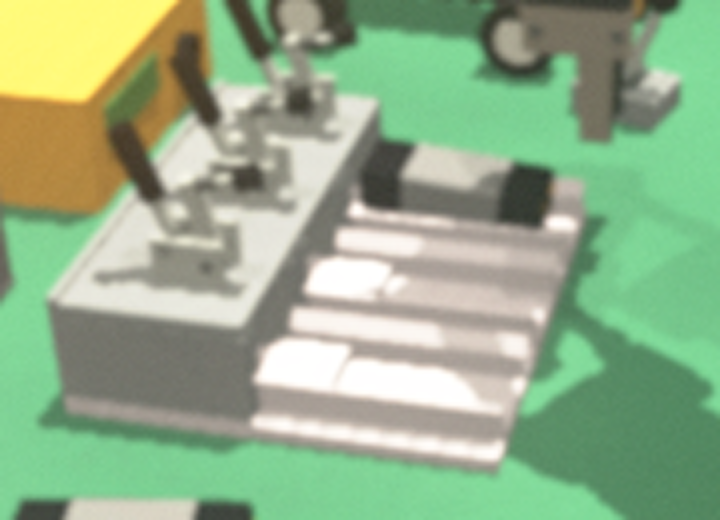

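The picture shows the pack in the right lane, nose up at the mouth and between the rails. Next I'll push it from behind with the fingers closed.

```bash
python3 -m pendant '{"delta_pos":[[-0.002,-0.0005,-0.035],[0,0,-0.035],[0,0,-0.002],[0.02,0,0],[0.01,0,0],[0.005,0,0],[0.005,0,0],[0.003,0,0],[0.003,0,0]],"delta_rot":[[0,0,0],[0,0,0],[0,0,0],[0,0,0],[0,0,0],[0,0,0],[0,0,0],[0,0,0],[0,0,0]],"jaw":[-1,-1,-1,-1,-1,-1,-1,-1,-1]}'
python3 -m pendant '{"delta_pos":[[0.003,0,0],[0.003,0,0],[0.003,0,0],[0.003,0,0]],"delta_rot":[[0,0,0],[0,0,0],[0,0,0],[0,0,0]],"jaw":[-1,-1,-1,-1]}'
```

```text
clock: 11.15
eef_pos: [0.4751, -0.1246, -0.0056]
ee_rot: [-180.0, -0.0, 179.7]
force: [-3.7, 1.0, 1.9]
width: 0.0004
grasp_force: 1.5
clock: 11.55
eef_pos: [0.4873, -0.1245, -0.0059]
ee_rot: [-180.0, -0.0, 179.7]
force: [-3.4, -0.5, 2.2]
width: 0.0002
grasp_force: 1.5
```

```bash
for i in 1; do python3 -m pendant '{"delta_pos":[[0.003,0,0],[0.003,0,0]],"delta_rot":[[0,0,0],[0,0,0]],"jaw":[-1,-1]}' | grep -E "eef|force:"; done
python3 -m pendant '{"delta_pos":[[0.003,0,0],[0.002,0,0]],"delta_rot":[[0,0,0],[0,0,0]],"jaw":[-1,-1]}' | grep -E "eef|force:"
python3 -m pendant '{"delta_pos":[[0.002,0,0],[0.002,0,0]],"delta_rot":[[0,0,0],[0,0,0]],"jaw":[-1,-1]}' | grep -E "eef|force:"
```

```text
eef_pos: [0.4933, -0.1245, -0.0059]
force: [-4.3, 0.8, 2.3]
grasp_force: 1.5
eef_pos: [0.4985, -0.1246, -0.0059]
force: [-0.2, -0.4, -0.3]
grasp_force: 0.0
eef_pos: [0.5023, -0.1245, -0.0059]
force: [-3.2, -0.2, 2.5]
grasp_force: 1.5
```

```bash

python3 -m pendant '{"delta_pos":[[0.0015,0,0],[0,0,0]],"delta_rot":[[0,0,0],[0,0,0]],"jaw":[-1,-1]}' | grep -E "eef|force:"
python3 -m pendant '{"delta_pos":[[0.0015,0,0],[0,0,0]],"delta_rot":[[0,0,0],[0,0,0]],"jaw":[-1,-1]}' | grep -E "eef|force:"
```

```text
eef_pos: [0.5037, -0.1245, -0.006]
force: [-2.1, 0.6, 1.1]
grasp_force: 0.8
eef_pos: [0.5052, -0.1245, -0.006]
force: [-1.5, -1.1, 0.5]
grasp_force: 0.7
```

```bash
python3 - <<'E'
from h import *
im,d=ctrl.capture("side"); C=cloud("side",d)
m=(d>0)&(abs(C[...,1]+.124)<.018)&(C[...,0]>.42)&(C[...,0]<.59)&(C[...,2]>.04)&(C[...,2]<.075)
P=C[m]
for lo in np.arange(.47,.59,.01):
    Q=P[(P[:,0]>=lo)&(P[:,0]<lo+.01)]
    if len(Q)>3: print(lo.round(2),len(Q),np.percentile(Q[:,2],80).round(4))
E
```

```text
0.49 42 0.0642
0.5 37 0.067
0.51 32 0.0651
0.52 27 0.055
0.53 25 0.0555
0.54 31 0.0552
0.55 26 0.0555
0.56 26 0.0553
0.57 26 0.0557
0.58 32 0.0561
```

The pack is now level. I'll push it up to the recess wall.

```bash

python3 -m pendant '{"delta_pos":[[0.002,0,0],[0,0,0]],"delta_rot":[[0,0,0],[0,0,0]],"jaw":[-1,-1]}' | grep -E "eef|force:"
python3 -m pendant '{"delta_pos":[[0.001,0,0],[0,0,0]],"delta_rot":[[0,0,0],[0,0,0]],"jaw":[-1,-1]}' | grep -E "eef|force:"
```

```text
eef_pos: [0.5072, -0.1245, -0.006]
force: [-1.4, -0.1, -0.7]
grasp_force: 0.8
eef_pos: [0.5072, -0.1245, -0.006]
force: [-5.4, -0.1, 4.7]
grasp_force: 2.9
```

```bash

python3 -m pendant '{"delta_pos":[[-0.02,0,0],[0,0,0.04],[0,0,0.04],[0,0,0.044],[0.03,0,0],[0.04,0,0],[0.04,0,0],[0.01,0,0],[0,0,0]],"delta_rot":[[0,0,0],[0,0,0],[0,0,0],[0,0,0],[0,0,0],[0,0,0],[0,0,0],[0,0,0],[0,0,0]],"jaw":[-1,-1,-1,-1,-1,-1,-1,-1,-1]}'
python3 -m pendant '{"delta_pos":[[0.01,0,0],[0.01,0,0],[0,0,0]],"delta_rot":[[0,0,0],[0,0,0],[0,0,0]],"jaw":[-1,-1,-1]}'
```

```text
clock: 13.9
eef_pos: [0.6099, -0.1245, 0.118]
ee_rot: [-180.0, 0.1, 179.8]
force: [-0.2, 0.4, -1.3]
width: 0.0005
grasp_force: 0.0
clock: 14.2
eef_pos: [0.6283, -0.1246, 0.1183]
ee_rot: [-180.0, 0.1, 179.7]
force: [-0.6, -1.0, -0.7]
width: 0.0002
grasp_force: 0.0
```

```bash

python3 -m pendant '{"delta_pos":[[0.008,0,-0.003],[0.01,0,-0.004],[0.009,0,-0.005],[0,0,0]],"delta_rot":[[0,0,0],[0,0,0],[0,0,0],[0,0,0]],"jaw":[-1,-1,-1,-1]}'
python3 -m pendant '{"delta_pos":[[0.008,0,-0.008],[0.006,0,-0.008],[0.003,0,-0.008],[0.003,0,-0.008],[0,0,0]],"delta_rot":[[0,0,0],[0,0,0],[0,0,0],[0,0,0],[0,0,0]],"jaw":[-1,-1,-1,-1,-1]}'
```

```text
clock: 14.6
eef_pos: [0.6555, -0.1245, 0.1054]
ee_rot: [180.0, -0.0, 179.7]
force: [-0.3, -0.1, -0.6]
width: 0.0003
grasp_force: 0.0
clock: 15.1
eef_pos: [0.6752, -0.1248, 0.0758]
ee_rot: [-180.0, -0.0, 179.7]
force: [-8.3, 0.4, 14.7]
width: 0.0004
grasp_force: 7.3
```

```bash

python3 -m pendant '{"delta_pos":[[0.002,0,-0.003],[0,0,0]],"delta_rot":[[0,0,0],[0,0,0]],"jaw":[-1,-1]}'
python3 - <<'E'
from h import *
im,d=ctrl.capture("side"); cv2.imwrite("pics/s4.png",cv2.resize(im[130:270,170:350],None,fx=4,fy=4,interpolation=cv2.INTER_CUBIC)[...,::-1])
E
```

```text
clock: 15.3
eef_pos: [0.6754, -0.1249, 0.0755]
ee_rot: [-180.0, -0.3, 179.8]
force: [-19.7, 2.8, 28.8]
width: 0.0006
grasp_force: 14.2
```

View pics/s4.png

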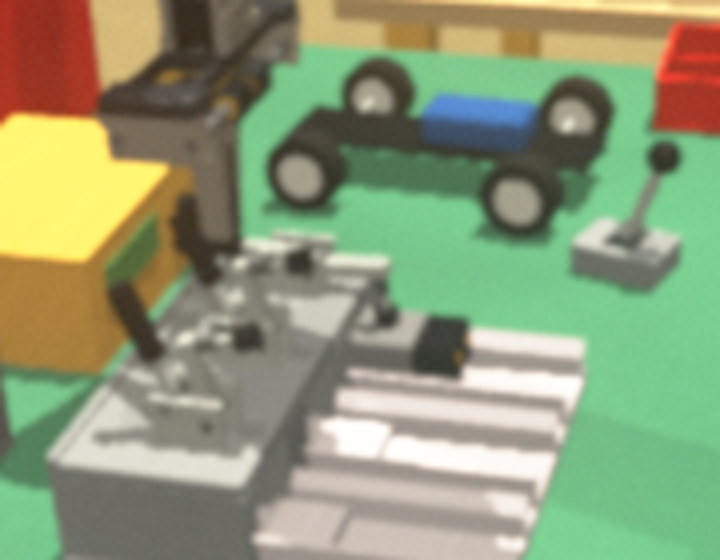

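The clamp seems to be at its stop, with the pad on the pack. I'll lift off, check the handle height and look for the next pack.

```bash

python3 -m pendant '{"delta_pos":[[-0.002,0,0.003],[0,0,0.03],[0,0,0.04],[0,0,0.03],[-0.04,0.03,0],[-0.04,0.04,0],[-0.02,0.05,0],[0,0.05,0],[0,0.05,0],[0,0.05,0],[0,0.03,0]],"delta_rot":[[0,0,0],[0,0,0],[0,0,0],[0,0,0],[0,0,0.02],[0,0,0.02],[0,0,0.03],[0,0,0.03],[0,0,0.03],[0,0,0.03],[0,0,0.03]],"jaw":[-1,-1,-1,-1,-1,-1,1,1,1,1,1]}'
python3 - <<'E'
from h import *
for n in("top","side"):
    im,d=ctrl.capture(n); C=cloud(n,d)
    m=(d>0)&(abs(C[...,1]+.124)<.02)&(C[...,0]>.645)&(C[...,0]<.73)&(C[...,2]>.085)&(C[...,2]<.18)
    P=C[m]; print(n,len(P),P.min(0) if len(P) else 0,P.max(0) if len(P) else 0)
    for lo in np.arange(.645,.73,.01):
        Q=P[(P[:,0]>=lo)&(P[:,0]<lo+.01)]
        if len(Q)>2: print(lo.round(3),len(Q),np.percentile(Q[:,2],80).round(4))
    packs(n,d)
E
```

```text
clock: 16.45
eef_pos: [0.5808, 0.1709, 0.1733]
ee_rot: [179.9, 0.0, -169.2]
force: [0.5, 0.1, 0.3]
width: 0.0383
grasp_force: 0.0
top 90 [ 0.64500681 -0.14155818  0.08512364] [ 0.70471219 -0.11062073  0.11409951]
0.645 11 0.1068
0.655 15 0.1114
0.665 15 0.1101
0.675 17 0.1092
0.685 16 0.1095
0.695 16 0.1077
blob 288 [576.2 157.7] [96.5 35. ] long axis yaw 6.1 z 0.0405
blob 485 [482.3 367.5] [120.4  42.9] long axis yaw 5.9 z 0.0407
side 85 [ 0.64516739 -0.14157819  0.08826486] [ 0.68941039 -0.10690061  0.111239  ]
0.645 23 0.1063
0.655 16 0.1067
0.665 24 0.1091
0.675 19 0.1087
0.685 3 0.1092
blob 590 [573.9  91. ] [255.2  22.1] long axis yaw 4.6 z 0.0392
blob 1089 [592.6 171.3] [123.2  47.9] long axis yaw 12.6 z 0.0428
blob 317 [643.9 363.4] [53.8 28.4] long axis yaw 42.5 z 0.0433
blob 227 [369.2 321.8] [20.2 28.1] long axis yaw -1.0 z 0.0439
blob 1949 [485.2 368.8] [120.8  49. ] long axis yaw 3.6 z 0.0422
blob 479 [720.2 456.1] [ 6.7 87.5] long axis yaw -88.4 z 0.0425
```

Clamp 3 is closed. The pack near the dock has been knocked to about (.591,.170) with yaw 12.5. I'll pick it up there, gripping 13 mm behind its centre.

```bash

python3 -m pendant '{"delta_pos":[[-0.003,-0.003,-0.04],[0,0,-0.04],[0,0,-0.04],[0,0,-0.04],[0,0,-0.018],[0,0,-0.003],[0,0,0],[0,0,0]],"delta_rot":[[0,0,0.03],[0,0,0],[0,0,0],[0,0,0],[0,0,0],[0,0,0],[0,0,0],[0,0,0]],"jaw":[0.6,0.6,0.6,0.6,0.6,0.6,0.6,0.6]}'
python3 -m pendant '{"delta_pos":[[0,0,0],[0,0,0],[0,0,0],[0,0,0],[0,0,0],[0,0,0],[0,0,0]],"delta_rot":[[0,0,0],[0,0,0],[0,0,0],[0,0,0],[0,0,0],[0,0,0],[0,0,0]],"jaw":[-1,-1,-1,-1,-1,-1,-1]}'
```

```text
clock: 17.35
eef_pos: [0.5799, 0.1639, -0.0052]
ee_rot: [-180.0, 0.2, -167.7]
force: [-0.0, -0.3, -0.5]
width: 0.0735
grasp_force: 0.0
clock: 18.05
eef_pos: [0.5785, 0.1647, -0.0063]
ee_rot: [180.0, 0.0, -167.7]
force: [-1.3, 2.8, 5.8]
width: 0.0454
grasp_force: 30.0
```

```bash

python3 -m pendant '{"delta_pos":[[0,0,0.02],[0,0,0.02],[0,0,0.02],[-0.04,0,0],[-0.04,0,0],[0,-0.033,0],[0,-0.033,0],[0,-0.033,0],[0,-0.033,0],[0,-0.033,0],[0.01,-0.033,0],[0,0,0]],"delta_rot":[[0,0,0],[0,0,0],[0,0,0],[0,0,-0.11],[0,0,-0.11],[0,0,0],[0,0,0],[0,0,0],[0,-0.045,0],[0,-0.045,0],[0,0,0],[0,0,0]],"jaw":[-1,-1,-1,-1,-1,-1,-1,-1,-1,-1,-1,-1]}'
python3 - <<'E'
from h import *
im,d=ctrl.capture("side"); cv2.imwrite("pics/s5.png",cv2.resize(im[150:300,170:350],None,fx=4,fy=4,interpolation=cv2.INTER_CUBIC)[...,::-1])
E
```

```text
clock: 19.25
eef_pos: [0.5078, -0.0375, 0.0523]
ee_rot: [-179.9, 5.1, 179.5]
force: [-0.5, -0.6, -4.5]
width: 0.0458
grasp_force: 30.0
```

View pics/s5.png

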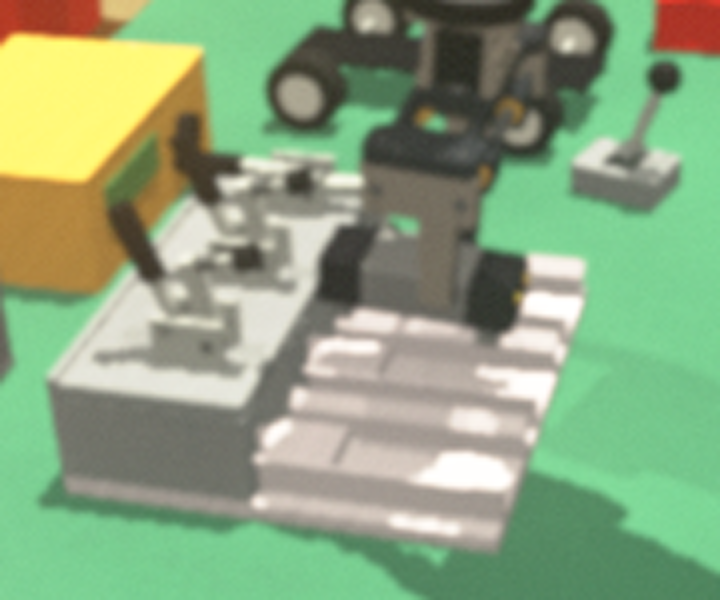

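```bash

python3 -m pendant '{"delta_pos":[[0,0.0035,-0.015],[0,0,-0.015],[0,0,-0.005],[0,0,0]],"delta_rot":[[0,0,0],[0,0,0],[0,0,0],[0,0,0]],"jaw":[-1,-1,-1,-1]}'
python3 -m pendant '{"delta_pos":[[0,0,-0.005],[0,0,0]],"delta_rot":[[0,0,0],[0,0,0]],"jaw":[-1,-1]}'
python3 -m pendant '{"delta_pos":[[0,0,-0.003],[0,0,0]],"delta_rot":[[0,0,0],[0,0,0]],"jaw":[-1,-1]}'
```

```text
clock: 19.7
eef_pos: [0.507, -0.0296, 0.0171]
ee_rot: [179.9, 5.0, 179.8]
force: [-0.9, -1.0, -2.3]
width: 0.0459
grasp_force: 3.0
clock: 19.9
eef_pos: [0.5093, -0.0309, 0.0145]
ee_rot: [-179.9, 5.3, 179.8]
force: [-2.6, -2.9, 1.7]
width: 0.0459
grasp_force: 30.0
clock: 20.1
eef_pos: [0.5101, -0.0316, 0.0134]
ee_rot: [-179.9, 5.3, 179.8]
force: [-9.2, -3.9, 16.0]
width: 0.0457
grasp_force: 30.0
```

The grip slackened briefly and the pack is now in contact. I'll open, back off and look.

```bash

python3 -m pendant '{"delta_pos":[[0,0,0.004],[0,0,0],[0,0,0],[0,0,0],[0,0,0.04],[0,0,0.04],[-0.04,0,0],[-0.04,0,0],[0,0,0]],"delta_rot":[[0,0,0],[0,0,0],[0,0,0],[0,0,0],[0,0,0],[0,0,0],[0,0.045,0],[0,0.045,0],[0,0,0]],"jaw":[-1,0.3,0.3,0.3,0.3,0.3,-1,-1,-1]}'
python3 - <<'E'
from h import *
im,d=ctrl.capture("side"); cv2.imwrite("pics/s6.png",cv2.resize(im[170:300,170:350],None,fx=4,fy=4,interpolation=cv2.INTER_CUBIC)[...,::-1])
C=cloud("side",d); P=C[(d>0)&(abs(C[...,1]+.034)<.035)&(C[...,0]>.44)&(C[...,0]<.6)&(C[...,2]>.045)&(C[...,2]<.075)]
for lo in np.arange(.44,.6,.01):
    Q=P[(P[:,0]>=lo)&(P[:,0]<lo+.01)]
    if len(Q)>3: print(lo.round(2),len(Q),np.median(Q[:,2]).round(4),Q[:,1].min().round(4),Q[:,1].max().round(4))
E
```

```text
clock: 21.0
eef_pos: [0.4257, -0.0296, 0.0936]
ee_rot: [180.0, -0.1, 179.7]
force: [0.5, 0.3, 0.1]
width: 0.0375
grasp_force: 0.0
0.45 9 0.0488 -0.0423 -0.0154
0.46 58 0.0531 -0.0535 -0.0097
0.47 59 0.0545 -0.0557 -0.0071
0.48 59 0.0549 -0.0539 -0.0076
0.49 60 0.0562 -0.0552 -0.0084
0.5 61 0.0566 -0.0524 -0.0075
0.51 62 0.0576 -0.054 -0.0068
0.52 62 0.0588 -0.0514 -0.007
0.53 64 0.0596 -0.0535 -0.0048
0.54 65 0.0601 -0.0527 -0.0044
0.55 69 0.0615 -0.0504 -0.0046
0.56 63 0.0617 -0.0512 -0.0037
0.57 50 0.0622 -0.0508 -0.0046
0.58 45 0.0622 -0.0688 -0.0005
0.59 14 0.0514 -0.0646 -0.0586
```

View pics/s6.png

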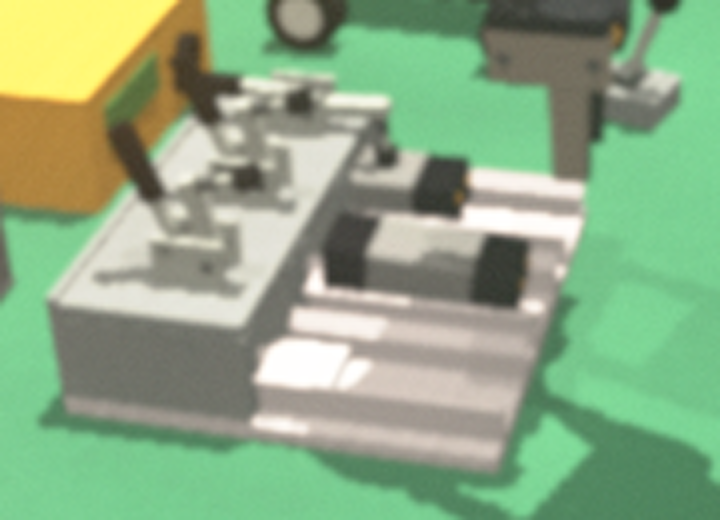

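The pack sits in the middle lane, nose up with a slight yaw. I'll push it.

```bash

python3 -m pendant '{"delta_pos":[[-0.002,-0.0045,-0.035],[0,0,-0.035],[0,0,-0.029],[0.015,0,0],[0.006,0,0],[0.005,0,0],[0.005,0,0],[0.004,0,0],[0.004,0,0],[0.003,0,0]],"delta_rot":[[0,0,0],[0,0,0],[0,0,0],[0,0,0],[0,0,0],[0,0,0],[0,0,0],[0,0,0],[0,0,0],[0,0,0]],"jaw":[-1,-1,-1,-1,-1,-1,-1,-1,-1,-1]}'
python3 -m pendant '{"delta_pos":[[0.003,0,0],[0.003,0,0],[0.003,0,0]],"delta_rot":[[0,0,0],[0,0,0],[0,0,0]],"jaw":[-1,-1,-1]}'| grep -E "eef|force:"
python3 -m pendant '{"delta_pos":[[0.003,0,0],[0.002,0,0]],"delta_rot":[[0,0,0],[0,0,0]],"jaw":[-1,-1]}' | grep -E "eef|force:"
```

```text
clock: 22.05
eef_pos: [0.454, -0.034, -0.0061]
ee_rot: [179.9, -1.9, -180.0]
force: [-55.7, -7.3, 49.2]
width: 0.0006
grasp_force: 29.4
eef_pos: [0.4763, -0.0347, -0.0047]
force: [-1.2, 0.4, -1.1]
grasp_force: 0.7
eef_pos: [0.483, -0.0348, -0.0045]
force: [-2.9, 0.5, 0.9]
grasp_force: 1.3
```

A 55 N spike, then free. I'll check the pack before pushing on.

```bash
python3 - <<'E'
from h import *
im,d=ctrl.capture("side"); cv2.imwrite("pics/s7.png",cv2.resize(im[150:290,170:350],None,fx=4,fy=4,interpolation=cv2.INTER_CUBIC)[...,::-1])
C=cloud("side",d); P=C[(d>0)&(abs(C[...,1]+.034)<.035)&(C[...,0]>.44)&(C[...,0]<.6)&(C[...,2]>.045)&(C[...,2]<.075)]
for lo in np.arange(.44,.6,.01):
    Q=P[(P[:,0]>=lo)&(P[:,0]<lo+.01)]
    if len(Q)>3: print(lo.round(2),len(Q),np.median(Q[:,2]).round(4),Q[:,1].min().round(4),Q[:,1].max().round(4))
E
```

```text
0.47 40 0.0579 -0.0456 -0.0161
0.48 39 0.0589 -0.0236 -0.015
0.49 35 0.0536 -0.0352 -0.0113
0.5 44 0.0538 -0.0436 -0.0095
0.51 48 0.0546 -0.0461 -0.0088
0.52 46 0.0559 -0.0433 -0.0088
0.53 46 0.0566 -0.0415 -0.0075
0.54 52 0.0574 -0.0544 -0.0087
0.55 61 0.0578 -0.057 -0.0083
0.56 63 0.059 -0.0566 -0.0081
0.57 59 0.06 -0.0577 -0.009
0.58 100 0.0614 -0.0683 0.0007
0.59 4 0.0591 -0.0618 -0.0227
```

View pics/s7.png

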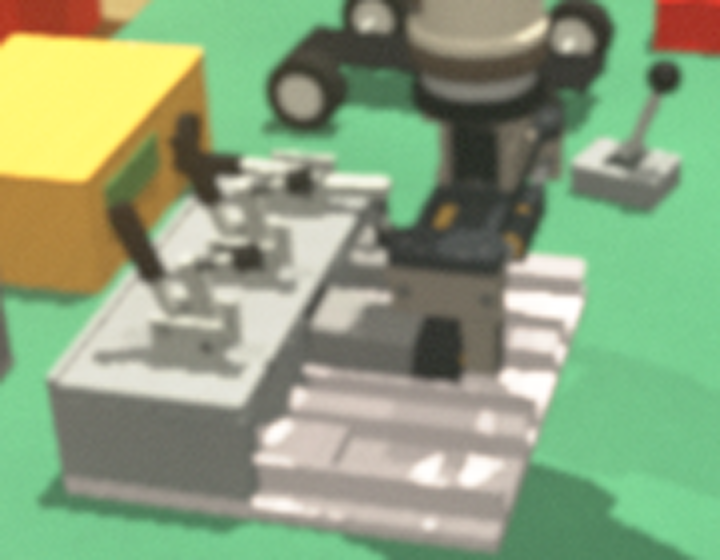

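Still nose up, straightened, and moving into the tunnel. I'll carry on pushing.

```bash

python3 -m pendant '{"delta_pos":[[0.002,0,0],[0.002,0,0]],"delta_rot":[[0,0,0],[0,0,0]],"jaw":[-1,-1]}' | grep -E "eef|force:"
python3 -m pendant '{"delta_pos":[[0.002,0,0],[0.002,0,0]],"delta_rot":[[0,0,0],[0,0,0]],"jaw":[-1,-1]}' | grep -E "eef|force:"
python3 -m pendant '{"delta_pos":[[0.002,0,0],[0.001,0,0]],"delta_rot":[[0,0,0],[0,0,0]],"jaw":[-1,-1]}' | grep -E "eef|force:"
```

```text
eef_pos: [0.4863, -0.0347, -0.0047]
force: [-3.1, 0.4, 2.9]
grasp_force: 1.8
eef_pos: [0.4903, -0.0347, -0.0048]
force: [-2.9, -0.6, 2.6]
grasp_force: 1.9
eef_pos: [0.4934, -0.0348, -0.0048]
force: [-3.9, 0.4, 2.4]
grasp_force: 1.9
```

```bash

python3 -m pendant '{"delta_pos":[[0.002,0,0],[0.002,0,0]],"delta_rot":[[0,0,0],[0,0,0]],"jaw":[-1,-1]}' | grep -E "eef|force:"
python3 -m pendant '{"delta_pos":[[0.002,0,0],[0.001,0,0]],"delta_rot":[[0,0,0],[0,0,0]],"jaw":[-1,-1]}' | grep -E "eef|force:"
python3 -m pendant '{"delta_pos":[[0.002,0,0],[0.001,0,0]],"delta_rot":[[0,0,0],[0,0,0]],"jaw":[-1,-1]}' | grep -E "eef|force:"
python3 -m pendant '{"delta_pos":[[0.002,0,0],[0,0,0]],"delta_rot":[[0,0,0],[0,0,0]],"jaw":[-1,-1]}' | grep -E "eef|force:"
```

```text
eef_pos: [0.4973, -0.0347, -0.0049]
force: [-3.6, 0.7, 2.1]
grasp_force: 1.7
eef_pos: [0.5005, -0.0348, -0.0049]
force: [-3.8, -0.7, 1.8]
grasp_force: 1.6
eef_pos: [0.5034, -0.0348, -0.0049]
force: [-3.5, 0.1, 2.4]
grasp_force: 1.5
eef_pos: [0.5064, -0.035, -0.0046]
force: [0.1, 1.3, 1.1]
grasp_force: 0.0
```

```bash

python3 -m pendant '{"delta_pos":[[0.002,0,0],[0,0,0]],"delta_rot":[[0,0,0],[0,0,0]],"jaw":[-1,-1]}' | grep -E "eef|force:"
python3 -m pendant '{"delta_pos":[[0.002,0,0],[0,0,0]],"delta_rot":[[0,0,0],[0,0,0]],"jaw":[-1,-1]}' | grep -E "eef|force:"
python3 -m pendant '{"delta_pos":[[0.0015,0,0],[0,0,0]],"delta_rot":[[0,0,0],[0,0,0]],"jaw":[-1,-1]}' | grep -E "eef|force:"
python3 - <<'E'
from h import *
im,d=ctrl.capture("side")
C=cloud("side",d); P=C[(d>0)&(abs(C[...,1]+.034)<.026)&(C[...,0]>.44)&(C[...,0]<.6)&(C[...,2]>.045)&(C[...,2]<.075)]
for lo in np.arange(.5,.6,.01):
    Q=P[(P[:,0]>=lo)&(P[:,0]<lo+.01)]
    if len(Q)>3: print(lo.round(2),len(Q),np.median(Q[:,2]).round(4))
E
```

```text
eef_pos: [0.508, -0.0349, -0.0047]
force: [-0.2, -0.5, 0.3]
grasp_force: 0.0
eef_pos: [0.5091, -0.0347, -0.005]
force: [-0.3, -0.3, 1.6]
grasp_force: 0.6
eef_pos: [0.5104, -0.0347, -0.0051]
force: [-1.0, 0.4, 2.1]
grasp_force: 1.3
0.5 59 0.0589
0.51 39 0.0597
0.52 36 0.0533
0.53 42 0.0537
0.54 47 0.0537
0.55 42 0.0538
0.56 44 0.054
0.57 44 0.054
0.58 66 0.0545
0.59 15 0.0548
```

Level, so it has dropped in. I'll push to the wall.

```bash

python3 -m pendant '{"delta_pos":[[0.002,0,0],[0,0,0]],"delta_rot":[[0,0,0],[0,0,0]],"jaw":[-1,-1]}' | grep -E "eef|force:"
python3 -m pendant '{"delta_pos":[[0.001,0,0],[0,0,0]],"delta_rot":[[0,0,0],[0,0,0]],"jaw":[-1,-1]}' | grep -E "eef|force:"
```

```text
eef_pos: [0.5129, -0.0347, -0.005]
force: [-0.7, -0.2, -0.1]
grasp_force: 0.7
eef_pos: [0.5138, -0.0348, -0.005]
force: [-1.1, 0.7, -0.5]
grasp_force: 0.7
```

```bash

python3 -m pendant '{"delta_pos":[[0.0015,0,0],[0,0,0]],"delta_rot":[[0,0,0],[0,0,0]],"jaw":[-1,-1]}' | grep -E "eef|force:"
python3 -m pendant '{"delta_pos":[[0.0015,0,0],[0,0,0]],"delta_rot":[[0,0,0],[0,0,0]],"jaw":[-1,-1]}' | grep -E "eef|force:"
```

```text
eef_pos: [0.5142, -0.0347, -0.005]
force: [-5.6, 0.2, 2.3]
grasp_force: 2.8
eef_pos: [0.5141, -0.0347, -0.0051]
force: [-11.5, -0.5, 9.9]
grasp_force: 5.8
```

```bash

python3 -m pendant '{"delta_pos":[[-0.025,0,0],[0,0,0.04],[0,0,0.04],[0,0,0.044],[0.03,0,0],[0.04,0,0],[0.04,0,0],[0.01,0,0],[0.02,0,0],[0,0,0]],"delta_rot":[[0,0,0],[0,0,0],[0,0,0],[0,0,0],[0,0,0],[0,0,0],[0,0,0],[0,0,0],[0,0,0],[0,0,0]],"jaw":[-1,-1,-1,-1,-1,-1,-1,-1,-1,-1]}'
```

```text
clock: 26.45
eef_pos: [0.634, -0.035, 0.1193]
ee_rot: [-180.0, 0.2, 179.7]
force: [-0.2, 0.5, 0.2]
width: 0.0002
grasp_force: 0.0
```

```bash

python3 -m pendant '{"delta_pos":[[0.004,0,-0.003],[0.01,0,-0.004],[0.009,0,-0.006],[0.008,0,-0.008],[0.006,0,-0.008],[0.003,0,-0.008],[0.001,0,-0.006],[0,0,0]],"delta_rot":[[0,0,0],[0,0,0],[0,0,0],[0,0,0],[0,0,0],[0,0,0],[0,0,0],[0,0,0]],"jaw":[-1,-1,-1,-1,-1,-1,-1,-1]}'
python3 -m pendant '{"delta_pos":[[0,0,-0.002],[0,0,0]],"delta_rot":[[0,0,0],[0,0,0]],"jaw":[-1,-1]}'
```

```text
clock: 27.25
eef_pos: [0.6734, -0.0349, 0.0762]
ee_rot: [-180.0, 0.1, 179.7]
force: [0.3, -0.4, 1.4]
width: 0.0003
grasp_force: 0.2
clock: 27.45
eef_pos: [0.6733, -0.0349, 0.0759]
ee_rot: [-180.0, 0.1, 179.7]
force: [-0.7, 0.8, 8.4]
width: 0.0006
grasp_force: 4.2
```

Same stop as clamp 3. I'll press a little more, lift off, go towards the third pack and look again.

```bash

python3 -m pendant '{"delta_pos":[[0,0,-0.002],[0,0,0],[0,0,0.004],[0,0,0.04],[0,0,0.04],[-0.04,0.02,0.02],[-0.04,0.05,0],[-0.04,0.05,0],[-0.02,0.05,0],[-0.01,0.05,0],[-0.01,0.05,0],[-0.01,0.05,0]],"delta_rot":[[0,0,0],[0,0,0],[0,0,0],[0,0,0],[0,0,0],[0,0,0],[0,0,0.02],[0,0,0.02],[0,0,0.02],[0,0,0.02],[0,0,0],[0,0,0]],"jaw":[-1,-1,-1,-1,-1,-1,1,1,1,1,1,1]}'
python3 - <<'E'
from h import *
for n in("top","side"):
    im,d=ctrl.capture(n); C=cloud(n,d)
    for y in(-.124,-.034):
        m=(d>0)&(abs(C[...,1]-y)<.012)&(C[...,0]>.645)&(C[...,0]<.73)&(C[...,2]>.085)&(C[...,2]<.18)
        P=C[m]
        for lo in np.arange(.645,.73,.02):
            Q=P[(P[:,0]>=lo)&(P[:,0]<lo+.02)]
            if len(Q)>2: print(n,y,lo.round(3),len(Q),np.percentile(Q[:,2],80).round(4))
    packs(n,d)
E
```

```text
clock: 28.65
eef_pos: [0.5205, 0.2583, 0.1754]
ee_rot: [-180.0, -0.1, -175.7]
force: [0.1, -0.3, 0.8]
width: 0.0468
grasp_force: 0.0
top -0.124 0.645 25 0.1078
top -0.124 0.665 32 0.1093
top -0.124 0.685 31 0.1082
top -0.034 0.645 23 0.1057
top -0.034 0.665 36 0.1078
top -0.034 0.685 34 0.1093
side -0.124 0.685 21 0.1064
side -0.124 0.705 6 0.1053
blob 580 [574.1  90.7] [255.1  21.1] long axis yaw 4.3 z 0.0389
blob 324 [643.4 363.6] [53.7 27.1] long axis yaw 43.9 z 0.0433
blob 224 [368.9 321.8] [27.4 19.4] long axis yaw 5.0 z 0.044
blob 1945 [485.5 369.1] [120.9  47.8] long axis yaw 4.1 z 0.0422
blob 482 [720.4 455.9] [ 7.2 88.1] long axis yaw -88.7 z 0.0429
```

```bash

python3 -m pendant '{"delta_pos":[[-0.0125,0.036,0],[-0.0125,0.037,0],[-0.0125,0.036,-0.03],[0,0,-0.04],[0,0,-0.04],[0,0,-0.04],[0,0,-0.025],[0,0,0],[0,0,0]],"delta_rot":[[0,0,0],[0,0,0],[0,0,0],[0,0,0],[0,0,0],[0,0,0],[0,0,0],[0,0,0],[0,0,0]],"jaw":[1,1,1,1,1,1,1,1,1]}'
```

```text
clock: 29.65
eef_pos: [0.4847, 0.3651, 0.0012]
ee_rot: [-180.0, -0.1, -175.7]
force: [-0.7, 0.2, 0.5]
width: 0.0918
grasp_force: 0.0
```

```bash

python3 -m pendant '{"delta_pos":[[-0.002,0.002,-0.010],[0,0,0],[0,0,0],[0,0,0],[0,0,0],[0,0,0],[0,0,0],[0,0,0],[0,0,0],[0,0,0]],"delta_rot":[[0,0,0],[0,0,0],[0,0,0],[0,0,0],[0,0,0],[0,0,0],[0,0,0],[0,0,0],[0,0,0],[0,0,0]],"jaw":[1,1,-1,-1,-1,-1,-1,-1,-1,-1]}'
```

```text
clock: 30.65
eef_pos: [0.4827, 0.3679, -0.0089]
ee_rot: [180.0, 0.0, -175.7]
force: [-0.0, 0.5, 0.6]
width: 0.0455
grasp_force: 30.0
```

```bash

python3 -m pendant '{"delta_pos":[[0,0,0.02],[0,0,0.02],[0,0,0.02],[0.005,-0.035,0],[0.005,-0.035,0],[0.005,-0.035,0],[0.005,-0.035,0],[0.005,-0.035,0],[0.005,-0.035,0],[0.004,-0.035,0],[0.004,-0.035,0],[0,-0.032,0]],"delta_rot":[[0,0,0],[0,0,0],[0,0,0],[0,0,-0.02],[0,0,-0.02],[0,0,-0.02],[0,0,-0.02],[0,0,0],[0,0,0],[0,-0.045,0],[0,-0.045,0],[0,0,0]],"jaw":[-1,-1,-1,-1,-1,-1,-1,-1,-1,-1,-1,-1]}'
python3 -m pendant '{"delta_pos":[[0,0,0]],"delta_rot":[[0,0,0]],"jaw":[-1]}'
```

```text
clock: 31.85
eef_pos: [0.5188, 0.0546, 0.0499]
ee_rot: [180.0, 5.1, 179.7]
force: [-0.3, 0.4, -3.6]
width: 0.0454
grasp_force: 30.0
clock: 31.95
eef_pos: [0.5198, 0.0527, 0.0504]
ee_rot: [-180.0, 5.1, 179.5]
force: [0.1, 0.6, -3.6]
width: 0.0458
grasp_force: 30.0
```

```bash

python3 -m pendant '{"delta_pos":[[0.001,0.003,-0.015],[0,0,-0.015],[0,0,0]],"delta_rot":[[0,0,0],[0,0,0],[0,0,0]],"jaw":[-1,-1,-1]}'
python3 -m pendant '{"delta_pos":[[0,0,-0.006],[0,0,-0.004],[0,0,0]],"delta_rot":[[0,0,0],[0,0,0],[0,0,0]],"jaw":[-1,-1,-1]}'
```

```text
clock: 32.25
eef_pos: [0.5188, 0.0597, 0.0183]
ee_rot: [179.9, 4.8, 179.7]
force: [-1.0, -0.1, -3.3]
width: 0.0455
grasp_force: 30.0
clock: 32.55
eef_pos: [0.523, 0.0584, 0.012]
ee_rot: [-180.0, 5.3, 179.8]
force: [0.1, -2.4, -1.5]
width: 0.0455
grasp_force: 30.0
```

```bash

python3 -m pendant '{"delta_pos":[[0,-0.002,0],[0,0,-0.003],[0,0,0]],"delta_rot":[[0,0,0],[0,0,0],[0,0,0]],"jaw":[-1,-1,-1]}'
python3 -m pendant '{"delta_pos":[[0,0,-0.002],[0,0,0]],"delta_rot":[[0,0,0],[0,0,0]],"jaw":[-1,-1]}'
```

```text
clock: 32.85
eef_pos: [0.5217, 0.057, 0.0082]
ee_rot: [180.0, 5.2, 179.7]
force: [-0.7, -0.5, -0.2]
width: 0.046
grasp_force: 30.0
clock: 33.05
eef_pos: [0.5218, 0.057, 0.0072]
ee_rot: [180.0, 5.1, 179.7]
force: [-6.1, 0.1, 9.9]
width: 0.0461
grasp_force: 30.0
```

```bash

python3 -m pendant '{"delta_pos":[[0,0,0.001],[0,0,0],[0,0,0],[0,0,0],[0,0,0.04],[0,0,0.04],[-0.048,0,0],[-0.048,0,0],[0,0,0],[0,0,0],[0,0,0]],"delta_rot":[[0,0,0],[0,0,0],[0,0,0],[0,0,0],[0,0,0],[0,0,0],[0,0.045,0],[0,0.045,0],[0,0,0],[0,0,0],[0,0,0]],"jaw":[0.3,0.3,0.3,0.3,0.3,0.3,-1,-1,-1,-1,-1]}'
python3 - <<'E'
from h import *
im,d=ctrl.capture("side"); cv2.imwrite("pics/s8.png",cv2.resize(im[170:300,170:350],None,fx=4,fy=4,interpolation=cv2.INTER_CUBIC)[...,::-1])
C=cloud("side",d); P=C[(d>0)&(abs(C[...,1]-.056)<.035)&(C[...,0]>.44)&(C[...,0]<.6)&(C[...,2]>.045)&(C[...,2]<.075)]
for lo in np.arange(.44,.6,.02):
    Q=P[(P[:,0]>=lo)&(P[:,0]<lo+.01)]
    if len(Q)>3: print(lo.round(2),len(Q),np.median(Q[:,2]).round(4),Q[:,1].min().round(4),Q[:,1].max().round(4))
E
```

```text
clock: 34.15
eef_pos: [0.4269, 0.0567, 0.0875]
ee_rot: [-180.0, 0.1, 179.7]
force: [0.8, -0.2, -0.8]
width: 0.0216
grasp_force: 0.0
0.46 62 0.0527 0.0359 0.0828
0.48 72 0.0549 0.038 0.0831
0.5 75 0.0564 0.0366 0.0835
0.52 75 0.0584 0.0375 0.0833
0.54 75 0.0601 0.0372 0.0822
0.56 74 0.0617 0.035 0.0817
0.58 58 0.0642 0.0217 0.0903
```

View pics/s8.png

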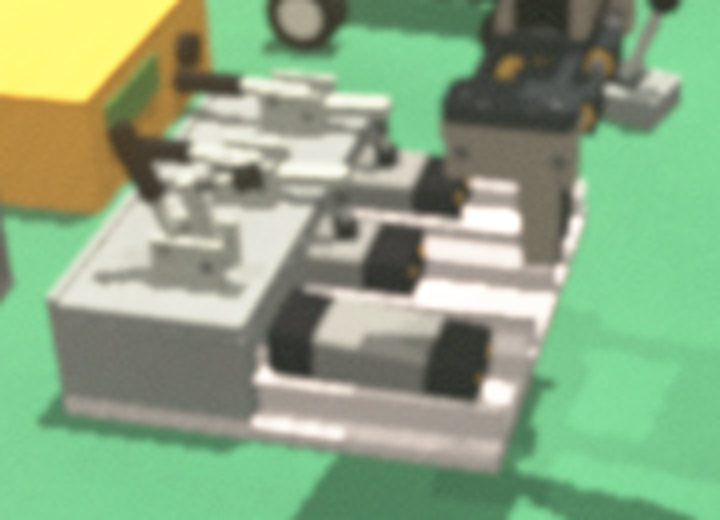

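The third pack is straight in the left lane, nose up, and the two other clamps are closed. I'll push it.

```bash

python3 -m pendant '{"delta_pos":[[-0.002,-0.001,-0.035],[0,0,-0.035],[0,0,-0.0225],[0.015,0,0],[0.008,0,0],[0.005,0,0],[0.004,0,0],[0.003,0,0],[0,0,0]],"delta_rot":[[0,0,0],[0,0,0],[0,0,0],[0,0,0],[0,0,0],[0,0,0],[0,0,0],[0,0,0],[0,0,0]],"jaw":[-1,-1,-1,-1,-1,-1,-1,-1,-1]}'
python3 -m pendant '{"delta_pos":[[0.003,0,0],[0.003,0,0],[0.003,0,0]],"delta_rot":[[0,0,0],[0,0,0],[0,0,0]],"jaw":[-1,-1,-1]}'| grep -E "eef|force:"
python3 -m pendant '{"delta_pos":[[0.003,0,0],[0.003,0,0],[0.003,0,0]],"delta_rot":[[0,0,0],[0,0,0],[0,0,0]],"jaw":[-1,-1,-1]}'| grep -E "eef|force:"
```

```text
clock: 35.1
eef_pos: [0.4592, 0.0558, -0.0051]
ee_rot: [-180.0, 0.0, 179.7]
force: [-0.9, 0.0, 0.4]
width: 0.0003
grasp_force: 0.1
eef_pos: [0.4678, 0.0559, -0.0052]
force: [-2.5, 0.2, 2.6]
grasp_force: 1.4
eef_pos: [0.477, 0.0559, -0.0054]
force: [-2.4, -0.1, 1.5]
grasp_force: 1.4
```

```bash

python3 -m pendant '{"delta_pos":[[0.003,0,0],[0.003,0,0]],"delta_rot":[[0,0,0],[0,0,0]],"jaw":[-1,-1]}' | grep -E "eef|force:"
python3 -m pendant '{"delta_pos":[[0.002,0,0],[0.002,0,0]],"delta_rot":[[0,0,0],[0,0,0]],"jaw":[-1,-1]}' | grep -E "eef|force:"
python3 -m pendant '{"delta_pos":[[0.002,0,0],[0.002,0,0]],"delta_rot":[[0,0,0],[0,0,0]],"jaw":[-1,-1]}' | grep -E "eef|force:"
python3 -m pendant '{"delta_pos":[[0.002,0,0],[0.001,0,0]],"delta_rot":[[0,0,0],[0,0,0]],"jaw":[-1,-1]}' | grep -E "eef|force:"
```

```text
eef_pos: [0.483, 0.0558, -0.0054]
force: [-2.4, -0.3, 1.6]
grasp_force: 1.0
eef_pos: [0.487, 0.0558, -0.0053]
force: [-2.9, -0.3, 0.8]
grasp_force: 1.6
eef_pos: [0.4905, 0.0559, -0.0055]
force: [-3.0, -0.4, 1.4]
grasp_force: 1.4
eef_pos: [0.4919, 0.0559, -0.0058]
force: [-9.1, -0.6, 7.1]
grasp_force: 4.9
```

```bash
python3 - <<'E'
from h import *
im,d=ctrl.capture("side")
C=cloud("side",d); P=C[(d>0)&(abs(C[...,1]-.056)<.02)&(C[...,0]>.44)&(C[...,0]<.6)&(C[...,2]>.045)&(C[...,2]<.075)]
for lo in np.arange(.5,.6,.01):
    Q=P[(P[:,0]>=lo)&(P[:,0]<lo+.01)]
    if len(Q)>3: print(lo.round(2),len(Q),np.median(Q[:,2]).round(4))
E
```

```text
0.5 26 0.0543
0.51 20 0.0542
0.52 18 0.054
0.53 23 0.0545
0.54 21 0.0543
0.55 24 0.055
0.56 39 0.0543
0.57 42 0.0546
0.58 56 0.0548
0.59 13 0.0541
```

Level and against the wall. Next is clamp 1.

```bash

python3 -m pendant '{"delta_pos":[[-0.015,0,0],[0,0,0.04],[0,0,0.04],[0,0,0.044],[0.03,0,0],[0.04,0,0],[0.04,0,0],[0.02,0,0],[0.02,0,0],[0,0,0]],"delta_rot":[[0,0,0],[0,0,0],[0,0,0],[0,0,0],[0,0,0],[0,0,0],[0,0,0],[0,0,0],[0,0,0],[0,0,0]],"jaw":[-1,-1,-1,-1,-1,-1,-1,-1,-1,-1]}'
```

```text
clock: 37.55
eef_pos: [0.6311, 0.0556, 0.1185]
ee_rot: [180.0, 0.1, 179.7]
force: [-1.1, -0.3, 0.3]
width: 0.0004
grasp_force: 0.0
```

```bash

python3 -m pendant '{"delta_pos":[[0.006,0,-0.003],[0.01,0,-0.004],[0.009,0,-0.006],[0.008,0,-0.008],[0.006,0,-0.008],[0.003,0,-0.008],[0.001,0,-0.006],[0,0,0]],"delta_rot":[[0,0,0],[0,0,0],[0,0,0],[0,0,0],[0,0,0],[0,0,0],[0,0,0],[0,0,0]],"jaw":[-1,-1,-1,-1,-1,-1,-1,-1]}'
python3 -m pendant '{"delta_pos":[[0,0,-0.003],[0,0,0]],"delta_rot":[[0,0,0],[0,0,0]],"jaw":[-1,-1]}'
```

```text
clock: 38.35
eef_pos: [0.6728, 0.0558, 0.076]
ee_rot: [-180.0, 0.2, 179.7]
force: [1.1, 0.7, 2.2]
width: 0.0004
grasp_force: 1.3
clock: 38.55
eef_pos: [0.673, 0.0558, 0.0758]
ee_rot: [-180.0, 0.2, 179.7]
force: [-2.7, -0.0, 13.9]
width: 0.0004
grasp_force: 7.0
```

```bash

python3 -m pendant '{"delta_pos":[[0,0,0.003],[0,0,0.035],[0,0,0.035],[0,0,0.035],[-0.04,-0.02,0],[-0.04,-0.02,0],[-0.04,-0.02,0],[-0.04,-0.02,0],[-0.04,-0.02,0],[-0.04,-0.02,0],[-0.04,-0.02,0],[-0.03,-0.02,0]],"delta_rot":[[0,0,0],[0,0,0],[0,0,0],[0,0,0],[0,0,0],[0,0,0],[0,0,0],[0,0,0],[0,0,0],[0,0,0],[0,0,0],[0,0,0]],"jaw":[-1,-1,-1,-1,-1,-1,-1,-1,-1,-1,-1,-1]}'
python3 - <<'E'
from h import *
im,d=ctrl.capture("top"); C=cloud("top",d)
for y in(-.124,-.034,.056):
    P=C[(d>0)&(abs(C[...,1]-y)<.012)&(C[...,0]>.645)&(C[...,0]<.72)&(C[...,2]>.085)&(C[...,2]<.18)]
    print(y,[np.percentile(P[(P[:,0]>=lo)&(P[:,0]<lo+.02),2],80).round(4) for lo in(.645,.665,.685)])
cv2.imwrite("pics/t9.png",cv2.resize(im[205:275,340:420],None,fx=7,fy=7,interpolation=cv2.INTER_CUBIC)[...,::-1])
im2,d2=ctrl.capture("side")
def line(n,z0=.092):
    for r in ctrl.landmark_of("charge_lever_tip",n)[:2]+[]: print(n,r,onz(n,r["uv"],z0).round(4))
line("top");line("side")
for n,dd in(("top",d),("side",d2)):
    Q=cloud(n,dd); m=(dd>0)&(Q[...,0]>.36)&(Q[...,0]<.52)&(Q[...,1]>-.4)&(Q[...,1]<-.27)
    b=Q[m&(Q[...,2]>.015)&(Q[...,2]<.032)]; t=Q[m&(Q[...,2]>.08)&(Q[...,2]<.13)]
    print(n,"block",len(b),cv2.minAreaRect((b[:,:2]*1000).astype(np.float32)),"ball",len(t),t.min(0).round(3),t.max(0).round(3))
E
```

```text
clock: 39.75
eef_pos: [0.3592, -0.104, 0.1795]
ee_rot: [180.0, -0.1, 179.8]
force: [0.4, -0.9, -0.1]
width: 0.0005
grasp_force: 0.0
-0.124 [np.float64(0.1079), np.float64(0.1105), np.float64(0.1093)]
-0.034 [np.float64(0.1068), np.float64(0.1082), np.float64(0.1098)]
0.056 [np.float64(0.108), np.float64(0.1093), np.float64(0.1081)]
top {'uv': [382.8, 247.3], 'conf': 0.48} [ 0.4098 -0.3269  0.092 ]
side {'uv': [338.3, 169.6], 'conf': 0.5} [ 0.4104 -0.3339  0.092 ]
side {'uv': [264.1, 241.8], 'conf': 0.48} [0.5175 0.0688 0.092 ]
top block 282 ((462.7304382324219, -339.416015625), (51.6328125, 121.49683380126953), 70.45980072021484) ball 63 [ 0.4   -0.335  0.092] [ 0.424 -0.311  0.115]
side block 260 ((465.19921875, -339.3410339355469), (61.826473236083984, 119.79842376708984), 66.4820785522461) ball 69 [ 0.406 -0.328  0.083] [ 0.43  -0.306  0.111]
```

View pics/t9.png

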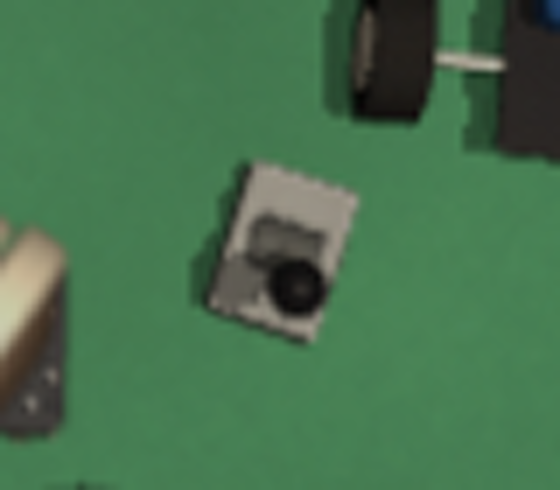

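All three clamps are level and closed. The crop shows the lever still off, with the block's long axis at about yaw -17. I'll approach behind the ball.

```bash

python3 -m pendant '{"delta_pos":[[0.004,-0.035,0],[0.004,-0.035,0],[0.004,-0.035,0],[0.003,-0.035,0],[0,-0.035,0],[0,-0.034,0],[0,0,-0.04],[0,0,-0.04],[0,0,-0.04],[0,0,-0.015],[0,0,0]],"delta_rot":[[0,0,-0.1],[0,0,-0.1],[0,0,-0.1],[0,0,0],[0,0,0],[0,0,0],[0,0,0],[0,0,0],[0,0,0],[0,0,0],[0,0,0]],"jaw":[-1,-1,-1,-1,-1,-1,-1,-1,-1,-1,-1]}'
```

```text
clock: 41.05
eef_pos: [0.376, -0.3101, 0.042]
ee_rot: [179.7, -0.3, 162.6]
force: [-0.5, -0.6, -0.3]
width: 0.0001
grasp_force: 0.0
```

```bash

python3 -m pendant '{"delta_pos":[[0.0096,-0.003,0],[0.0096,-0.003,0],[0.0096,-0.003,0],[0.0096,-0.003,0],[0.0096,-0.003,0],[0.0096,-0.003,0],[0.0096,-0.003,0],[0.0096,-0.003,0],[0,0,0]],"delta_rot":[[0,0,0],[0,0,0],[0,0,0],[0,0,0],[0,0,0],[0,0,0],[0,0,0],[0,0,0],[0,0,0]],"jaw":[-1,-1,-1,-1,-1,-1,-1,-1,-1]}'
python3 -m pendant '{"delta_pos":[[0.0048,-0.0015,0],[0,0,0]],"delta_rot":[[0,0,0],[0,0,0]],"jaw":[-1,-1]}'
```

```text
clock: 41.95
eef_pos: [0.4548, -0.3376, 0.0456]
ee_rot: [-180.0, 0.1, 162.6]
force: [-0.4, 0.4, 0.1]
width: 0.0002
grasp_force: 0.0
clock: 42.15
eef_pos: [0.4581, -0.3384, 0.0453]
ee_rot: [180.0, -0.1, 162.5]
force: [-1.4, 1.3, -0.2]
width: 0.0006
grasp_force: 0.7
```

```bash

python3 -m pendant '{"delta_pos":[[0.0038,-0.0012,0],[0,0,0]],"delta_rot":[[0,0,0],[0,0,0]],"jaw":[-1,-1]}' | grep -E "eef|force:"
python3 -m pendant '{"delta_pos":[[0.0038,-0.0012,0],[0,0,0]],"delta_rot":[[0,0,0],[0,0,0]],"jaw":[-1,-1]}' | grep -E "eef|force:"
python3 -m pendant '{"delta_pos":[[0.0029,-0.0009,0],[0,0,0]],"delta_rot":[[0,0,0],[0,0,0]],"jaw":[-1,-1]}' | grep -E "eef|force:"
```

```text
eef_pos: [0.4584, -0.3384, 0.0451]
force: [-12.9, 3.3, 7.4]
grasp_force: 7.1
eef_pos: [0.4586, -0.3384, 0.045]
force: [-25.1, 7.7, 17.3]
grasp_force: 14.0
eef_pos: [0.4587, -0.3384, 0.0449]
force: [-35.1, 11.0, 23.0]
grasp_force: 19.2
```

At its stop. I'll back off, park clear and check.

```bash

python3 -m pendant '{"delta_pos":[[-0.02,0.006,0],[-0.03,0.006,0],[0,0,0.04],[0,0,0.04],[0,0,0.04],[-0.02,0.04,0],[-0.02,0.04,0],[0,0.04,0],[0,0.04,0],[0,0,0]],"delta_rot":[[0,0,0],[0,0,0],[0,0,0],[0,0,0],[0,0,0],[0,0,0],[0,0,0],[0,0,0],[0,0,0],[0,0,0]],"jaw":[-1,-1,-1,-1,-1,-1,-1,-1,-1,-1]}'
python3 - <<'E'
from h import *
im,d=ctrl.capture("side"); cv2.imwrite("pics/s10.png",cv2.resize(im[120:400,100:420],None,fx=2.1,fy=2.1,interpolation=cv2.INTER_CUBIC)[...,::-1])
im,d=ctrl.capture("top"); Q=cloud("top",d); m=(d>0)&(Q[...,0]>.36)&(Q[...,0]<.52)&(Q[...,1]>-.4)&(Q[...,1]<-.27)
t=Q[m&(Q[...,2]>.08)&(Q[...,2]<.13)]; print(t.mean(0))
E
```

```text
clock: 43.75
eef_pos: [0.3789, -0.1667, 0.1657]
ee_rot: [179.9, 0.1, 162.7]
force: [-0.2, -0.4, -0.4]
width: 0.0005
grasp_force: 0.0
[ 0.47519629 -0.34138163  0.0990949 ]
```

View pics/s10.png

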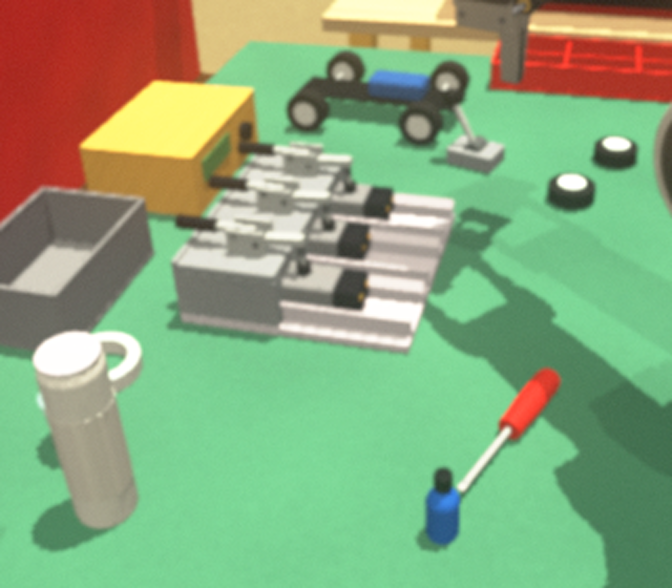

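Three packs are clamped and the lever now leans away. I'll check its angle once with a sphere fit before handing in.

```bash
python3 - <<'E'
from h import *
from scipy.optimize import least_squares
for n in("top","side"):
    im,d=ctrl.capture(n); Q=cloud(n,d); m=(d>0)&(Q[...,0]>.44)&(Q[...,0]<.52)&(Q[...,1]>-.375)&(Q[...,1]<-.31)&(Q[...,2]>.082)&(Q[...,2]<.13)
    t=Q[m]; r=least_squares(lambda c:np.linalg.norm(t-c,axis=1)-.013,t.mean(0)-[0,0,.01],loss="soft_l1",f_scale=.002); print(n,len(t),r.x.round(4))
d=np.load("topd.npy");Q=cloud("top",d); m=(d>0)&(Q[...,0]>.36)&(Q[...,0]<.45)&(Q[...,1]>-.36)&(Q[...,1]<-.28)&(Q[...,2]>.082)
t=Q[m]; print(least_squares(lambda c:np.linalg.norm(t-c,axis=1)-.013,t.mean(0)-[0,0,.01],loss="soft_l1",f_scale=.002).x.round(4))
E
```

```text
top 62 [ 0.4759 -0.3436  0.0914]
side 63 [ 0.4819 -0.3431  0.0924]
[ 0.4126 -0.3225  0.0964]
```

```bash
python3 -c "
from station import ctrl
print(ctrl.close_job())"
```

```text
the job is handed in; nothing more can be done
None
```

The job is handed in: all three packs are seated level and clamped, the charge lever was then thrown to its on stop, and the other things on the bench look to be where they were; one push on the middle-lane pack peaked at about 75 N on the fingers before it slid free.

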